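# Set the pack stop of the date coder against its screw's slack

## Robot

A 7-joint arm with a two-finger parallel gripper is mounted at the origin on the work surface. World frame = base frame: x ahead of the robot, y to its left, z up, the work surface at z = 0. Lengths are in mm, angles in rad, forces in N, time in s.
With the tool pointing down it reaches from about 425 to 825 mm from the base axis. Payload 3.6 kg.
Tool frame: the origin (TCP) lies on the centre line of the jaws, within the pads' length; the fingertips stand 14 mm ahead of it and the grasp point (between the pads) lies 5 mm behind it (arm.tip_extent is the distance from the TCP to the fingertips, in mm); y points along the fingers, x is the direction in which the jaws open and shut, and the axes are right-handed (so a half turn about y gives the same grasp; the last joint's range is limited). The gripper opens to 85 mm and grips with 20 to 120 N. Pads are 22 mm wide; open, the fingers measure 114 mm over their backs; the gripper's body (76 mm by 85 mm) begins 54 mm behind the grasp point. The pads swing forward as they close: fully open they stand 13 mm farther back than shut.
Start: joints at [1.198, 0.615, -0.013, 1.423, 0.008, 1.103, -0.04], TCP at [220.938, -611.269, 245.297] pointing down, gripper open.
Joint ranges: [-3.12, 3.12], [-0.3, 2.06], [-1.34, 1.32], [0.26, 2.42], [-1.36, 4.5], [0.01, 1.98], [-2.84, 2.84]. Speed limits (rad/s): [2.79, 2.79, 3.14, 3.14, 3.14, 3.14, 3.14].

## Interface

Orientations are given as a rotation vector (axis times angle).
In Python, from bench import arm gives the robot as it stands. The module is installed in compiled form; this text tells all that it offers.
- The arm moves only by the tool play_rows, never from a script. Its argument "series" is a list that holds one entry, the list of rows, each a list of 7 numbers: the turn, a rotation vector about the tool's x, y, z in rad, then the shift along the tool's x, y, z in cm, then the gripper's target within -1 to 1 (fully open at 1, half-way at 0, shut at -1). A call has 1 to 5 rows; each row shifts and turns the pose as measured when the row begins, along the tool's axes as they then stand; what a row does not reach is not made up. A row lasts 1/12 s, in which the tool goes at most 41.7 mm and 7.16 degrees, less where a joint would pass 70% of its speed; a pose out of reach is approached as far as the arm can. A call is refused whole if a number of a shift passes 4.17 or a number of a turn 0.125, either way. A call with a gripper value outside its range is refused whole. The fingers move at their own pace and stop on an object; "force" is the grip in N (left out, the last holds). Time passes only in rows, so rows that do not move let the fingers close. It gives the time, the measured TCP pose, the force and the opening at its end, in the units of the state.
- arm.get_obs(): the state, without advancing time (a new reading comes with each control period).
- arm.capture(name): name is "side" or "top"; returns (picture, depth): 420x560x3 uint8, red, green, blue; 420x560 float32, mm along the optical axis (not along the pixel's ray), 0 where there is no reading.
- arm.calibration(name): a dict with "fov_y" (degrees; the focal length in pixels is half the picture's height over the tangent of half this angle, whatever the lens; pixels are square), "cx", "cy" (the principal point, pixels), "R" (3x3) and "t" (3): a world point X has camera coordinates R X + t. Camera axes: x right, y down, z forward; pixel columns grow to the right and rows downward; lengths in mm; the calibration is good to about 2 mm. A picture is of the moment at which its call begins. calibration takes no time and is no camera call.
- arm.close_job(): hands the job in, once; it reports no verdict.
The state is a dict: "time": time; "qpos": joint angles; "joint_velocities": joint speeds; "effort": joint torques, N m; "tool_pos": TCP position; "ee_rot": TCP orientation; "wrist_force": force on the tool from outside, world axes, zero at the start; "moment": the same for the moment, N m; "width": finger opening in mm.
Only numpy, scipy, OpenCV 4.12 (cv2) and the standard library are available. Lean on these libraries where they do the work, as an engineer would, in place of code of your own. Each camera call takes 0.05 s, during which the arm holds its last target.

## Task

The date coder's pack stop is still set for the small packs: reset it to the red size clip for the next run. Its screw is worn and has slack, so wind the stop back with the crank until its pointer is clearly behind the red clip, by a few millimetres, and then bring it forward until the pointer stands on the clip's line; then push the sample pack along the bed up against the stop with a firm, steady push of about 15 N (over 22 N crushes it), keep pushing for a second, and let go with the pack standing against the stop. The stop must still be on the line and must not give way under the push; move it only with the crank, and leave the flask, the tape roll and the cup where they are.

Things in the scene. Friction and masses are not known exactly. Their poses are not given: they have to be found in the camera images.
- coder: Bench date coder, cream-grey, fixed: base 400 mm long, level grey metal bed 124 mm wide, its top 110 mm above the table. Origin: under its middle, at table height. y runs along the bed: -y is BACK (crank end, bed ends at -185 mm), +y FORWARD (infeed end, bed ends at +270 mm); +x is away from the robot. Far-side fence 18 mm high, inner face at x +38 mm, y +5 to +270.
- stop: Pack stop: aluminium plate across the bed, 80 mm wide, 12 mm thick, 54 mm high. Origin in the plane of its front (+y) face at bed height; axes as the coder's. Slides along y (drag 6 N), moved by the screw 20 mm per crank turn; the nut has 5 mm slack, so after reversing the crank turns 1.6 rad idle (slack may start anywhere). Pushed back, it gives way by the slack behind it, then stands firm.
- pointer (a point): Tip of the yellow pointer blade (1.6 mm thick along y) that the stop carries over the scale bar on the near side of the bed, 6 mm behind the stop's front face and 6.5 mm above the bed. It is on the mark when its y along the coder equals that of the red clip.
- stop_face (a point): Centre of the stop's front (+y) face, 25 mm above the bed: the pack is pushed against this face.
- handle_mid (a point): Middle of the crank's green handle: cylinder 16 mm in diameter, 50 mm long, axis along the coder's y, on an arm of 35 mm radius. The sleeve spins freely on its pin, so it can be pinched from above (fingers closing along the coder's x) and carried round the whole circle without turning the tool.
- crank_centre (a point): Point on the crank's axis (parallel to the coder's y) in the plane of the handle's middle: on the coder at x 0, y -250 mm, 75 mm above the table. The handle's middle circles round it at 35 mm radius in the coder's x-z plane. The crank arm lies 27 mm, the end of the bed 65 mm towards +y from that plane.
- crank (a joint): Turn of the crank (rad). 0: handle straight up; growing: from the top towards the coder's +x and down, which winds the stop BACK; falling: FORWARD. Counts through several turns (0 to 30). Turning takes about 3 N at the handle; it stays where it is left, also while the stop is pushed.
- column_top (a point): Top of the steel column, 28 mm thick, 320 mm high, at the coder's x +105, y -115 mm. It carries the coding head, swung clear towards +x at 200 to 295 mm height: keep clear.
- red_clip: Red clip, 6 mm wide along y, on the white scale bar: the target size. The white line across its middle is the mark. Origin: on that line, at bed height; axes parallel to the coder's. It does not move and stands 12 to 52 mm behind where the pointer starts. (The blue clip belongs to the small packs.)
- pack: Sample biscuit pack: closed rigid plastic tub, biscuit-brown with a white lid, 64 mm wide (x), 120 mm long (y), 60 mm high, 0.25 to 0.5 kg, standing loose on the infeed half of the bed, its length roughly along the bed. Origin: centre of its underside.
- flask: Brown vacuum flask with a black cap, 72 mm diameter, 245 mm high, standing on the table. Bystander. Origin: centre of its underside.
- tape: Roll of brown packing tape lying flat, 96 mm diameter, 40 mm high. Bystander. Origin: centre of its underside.
- cup: Steel cup, 72 mm diameter, 75 mm high. Bystander. Origin: centre of its underside.
Things that resemble listed ones, but are neither listed nor needed, are in the scene too. What is shaped like the pack but pink or purple is not meant.

How it is judged:
By the outcome, as a careful person would: the job done as asked, in the order asked, and still so for the second after the job is handed in, with the robot touching nothing.
It also fails if it takes over 72 s, if anything falls off the work surface, if the arm or the gripper's body presses on something with over 40 N, if the wrist force passes 120 N, or if a joint passes its speed limit or range.

## Working session

There is one attempt and no reset: what is moved stays moved. The work goes in short steps, Python scripts to look and compute and a tool call to move; the robot and the scene stay as the last step left them, time stands still between calls to the robot, and variables do not carry over. Pictures are saved under pics/ and viewed, and the job is handed in when it is done.

Besides the shell and the picture viewer there is one more tool, called after "Request:" by a JSON object that holds its "api" and its "payload". play_rows: Moves the arm, as the interface text tells. Its arguments: {"type":"object","properties":{"series":{"type":"array"},"force":{"type":"number"}},"required":["series"]}

```bash
mkdir -p pics
cat > h.py <<'E'
import numpy as np, cv2
from bench import arm
def cal(n):
    c=arm.calibration(n); f=210/np.tan(np.radians(c['fov_y'])/2)
    return f,c['cx'],c['cy'],np.array(c['R']),np.array(c['t'])
def ray(n,u,v):
    f,cx,cy,R,t=cal(n); d=R.T@np.array([(u-cx)/f,(v-cy)/f,1.]); return -R.T@t,d
def plane(n,u,v,z):
    o,d=ray(n,u,v); return o+d*(z-o[2])/d[2]
def dep(n,u,v,D):
    o,d=ray(n,u,v); return o+d*D
def proj(n,X):
    f,cx,cy,R,t=cal(n); p=R@np.array(X)+t; return np.array([cx+f*p[0]/p[2],cy+f*p[1]/p[2]])
def save(n,tag):
    p,d=arm.capture(n); cv2.imwrite(f'pics/{tag}.png',p[:,:,::-1]); np.save(f'pics/{tag}.npy',d); return p,d
E
python3 - <<'E'
from h import *
print(arm.get_obs())
for n in('side','top'):
    save(n,n+'0'); print(n,arm.calibration(n))
E
```

```text
{'time': 0.0, 'qpos': array([ 1.19752153,  0.61590199, -0.01263461,  1.42490038,  0.00812339,
        1.10338159, -0.0404122 ]), 'joint_velocities': array([ 1.33320511e-03, -6.22197066e-04,  1.73239240e-03, -1.89951711e-03,
        3.76345828e-04,  7.82013627e-04,  6.20281766e-05]), 'effort': array([-7.75903391e-05, -4.69202936e+01,  2.59264028e-01, -1.71030700e+01,
        9.96684248e-03,  9.61176673e-03, -6.91190039e-06]), 'tool_pos': array([ 220.68009352, -610.62297768,  244.14872845]), 'ee_rot': array([-1.35210256,  0.95154763, -0.94806562]), 'wrist_force': array([-0.37886845,  0.59059723, -0.02303508]), 'moment': array([-0.01127659,  0.00684653, -0.04027396]), 'width': 85.57263054783792}
side {'fov_y': 57.71106866271088, 'cx': 276.170077329966, 'cy': 205.76788767147815, 'R': array([[ 0.98584403, -0.16761453,  0.00411281],
       [-0.09721669, -0.59143251, -0.80047268],
       [ 0.1366033 ,  0.78874138, -0.59935513]]), 't': array([-516.18279136,  200.05508495,  941.2235695 ])}
top {'fov_y': 44.325688421125385, 'cx': 286.4242862110498, 'cy': 211.1784178173505, 'R': array([[ 0.01330909, -0.99967755,  0.02162573],
       [-0.98180088, -0.01716262, -0.18913614],
       [ 0.1894463 , -0.01871493, -0.98171271]]), 't': array([ -43.00346104,  547.62946654, 1636.50507899])}
```

View pics/side0.png

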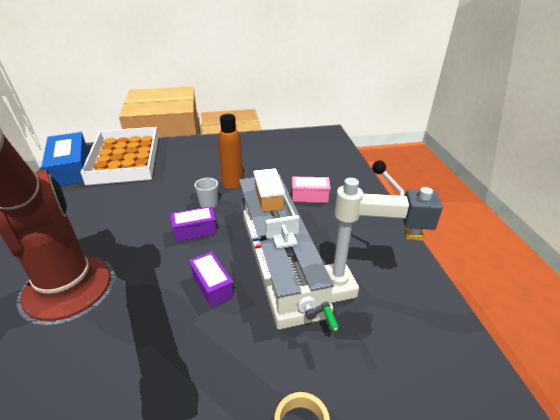

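View pics/top0.png

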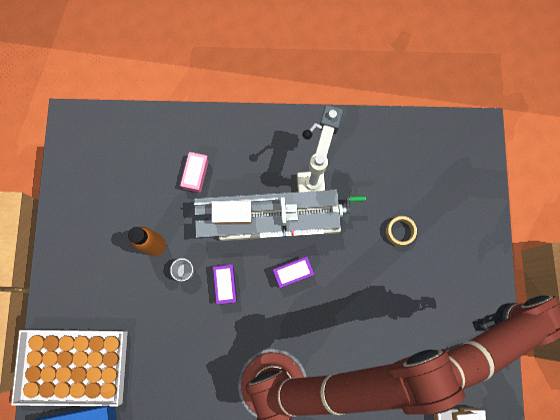

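Run:
```python
from h import *
from scipy.spatial.transform import Rotation as Ro
print(Ro.from_rotvec(arm.get_obs()['ee_rot']).as_matrix().round(3))
```

```text
[[ 0.34  -0.001  0.94 ]
 [-0.94   0.002  0.34 ]
 [-0.002 -1.    -0.   ]]
```

The only brown, white-lidded tub is the one on the bed (side 268,188; top 231,211). The pink one (top 194,172) and the purple ones (224,284 and 294,271) are decoys. I'll enlarge crops of the coder.

Run:
```python
import cv2
a=cv2.imread('pics/top0.png')[170:250,180:380]; cv2.imwrite('pics/topc.png',cv2.resize(a,None,fx=4,fy=4,interpolation=cv2.INTER_CUBIC))
a=cv2.imread('pics/side0.png')[160:340,230:370]; cv2.imwrite('pics/sidec.png',cv2.resize(a,None,fx=3.3,fy=3.3,interpolation=cv2.INTER_CUBIC))
```

```text
(no output)
```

View pics/topc.png

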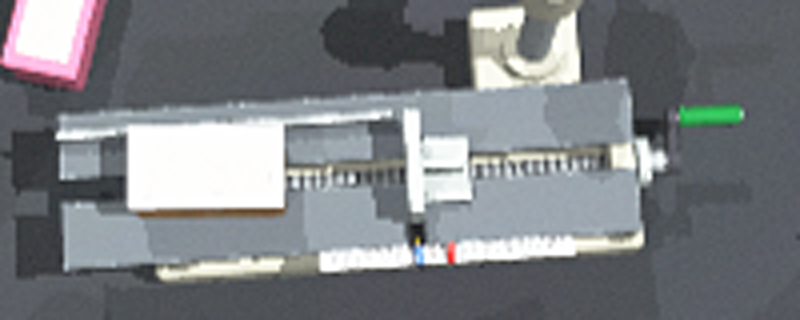

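View pics/sidec.png

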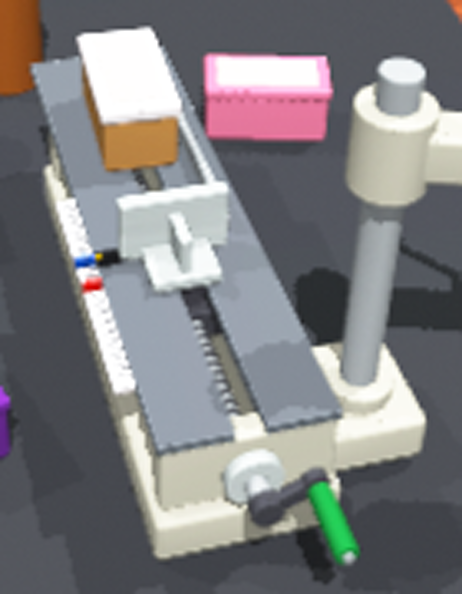

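The crops show the bed corners, the stop, the pointer at the blue clip (top about 284,232), the red clip (top about 293,233) and the green handle, which sits on the +x side (top about 358,198).

```bash
cat >> h.py <<'E'
from scipy.spatial.transform import Rotation as Ro
E
python3 - <<'E'
from h import *
C={}
for n,L in (('top',dict(bf=(336.5,190),bn=(340.3,228),fn=(196.5,237.5),ff=(194.2,199.2))),
            ('side',dict(bf=(230+341/3.3,160+414/3.3),bn=(230+159/3.3,160+450/3.3),fn=(230+33/3.3,160+66/3.3)))):
    for k,(u,v) in L.items():
        C[n,k]=plane(n,u,v,110); print(n,k,C[n,k].round(1))
for n in('top','side'):
    d=C[n,'fn']-C[n,'bn']; print(n,'len',np.linalg.norm(d),'yaw y-axis',np.degrees(np.arctan2(d[1],d[0])),'wid',np.linalg.norm(C[n,'bf']-C[n,'bn']))
d=C['top','ff']-C['top','bf'];print(np.degrees(np.arctan2(d[1],d[0])))
# masks
for n in('top','side'):
    p=cv2.imread(f'pics/{n}0.png'); D=np.load(f'pics/{n}0.npy'); h=cv2.cvtColor(p,cv2.COLOR_BGR2HSV)
    x0,x1,y0,y1=(180,380,170,250) if n=='top' else (230,370,160,340)
    for nm,lo,hi in (('green',(50,120,60),(75,255,255)),('red',(0,150,150),(6,255,255)),('blue',(100,130,120),(120,255,255)),('yellow',(20,110,110),(35,255,255)),('brown',(8,140,80),(18,255,255))):
        m=cv2.inRange(h,lo,hi); mm=np.zeros_like(m); mm[y0:y1,x0:x1]=m[y0:y1,x0:x1]
        k,lab,st,ce=cv2.connectedComponentsWithStats(mm)
        for i in range(1,k):
            if st[i,4]>=2:
                dd=D[lab==i]; dd=dd[dd>0]; md=np.median(dd) if len(dd) else 0
                print(n,nm,st[i],ce[i].round(1),dep(n,*ce[i],md).round(1))
E
```

```text
top bf [ 608.9 -192.6  110. ]
top bn [ 486.2 -204.   110. ]
top fn [448.6 246.1 110. ]
top ff [570.7 259.  110. ]
side bf [ 612.3 -195.7  110. ]
side bn [ 492.4 -205.3  110. ]
side fn [455.8 243.6 110. ]
top len 451.6006619890628 yaw y-axis 94.76927560115065 wid 123.24510114592901
side len 450.4064777114057 yaw y-axis 94.66217487106151 wid 120.24934859952288
94.83660608533224
top green [350 196  15   6  69] [357.  198.5] [ 585.2 -260.1   97.5]
top red [292 232   1   4   4] [292.  233.5] [464.7 -51.6 119.6]
top yellow [284 229   1   2   2] [284.  229.5] [476.3 -26.5 123.5]
top brown [215 223   4   1   4] [216.5 223. ] [491.  182.4 137.4]
top brown [220 223  11   1  11] [225. 223.] [491.8 156.5 134.9]
side green [323 306  16  25 188] [330.3 317.6] [ 587.1 -263.8   96.7]
side red [255 245   6   3  15] [257.3 246.1] [468.8 -56.8 117.4]
side blue [253 238   6   3  16] [255.2 238.9] [467.2 -30.2 116.6]
side yellow [259 237   2   2   3] [259.3 237.3] [477.5 -27.5 117.6]
side brown [230 160  13  29 324] [235.2 173. ] [448.9 367.9  58.5]
side brown [366 160   4   5  13] [368.  161.5] [1524.5 1673.8 -748.1]
side brown [256 186  28  26 310] [270.6 202.7] [522.1  80.7 136.8]
```

```bash
cat >> h.py <<'E'
YAW=np.radians(4.8); O=np.array([534.5,-15.7,0])
XD=np.array([np.cos(YAW),np.sin(YAW),0]); YD=np.array([-np.sin(YAW),np.cos(YAW),0]); ZD=np.array([0,0,1.])
CC=O-250*YD+75*ZD
def w2c(p): q=np.asarray(p)-O; return np.array([q@XD,q@YD,q[2]])
def c2w(c): return O+c[0]*XD+c[1]*YD+c[2]*ZD
RT=np.stack([XD,-ZD,np.cross(XD,-ZD)],1)   # target tool rotation
def plan(ways,grip,maxs=38,R=None,p=None,nrot=0.12):
    """ways: list of (pos,[RT or None]); prints rows"""
    o=arm.get_obs(); R=Ro.from_rotvec(o['ee_rot']).as_matrix() if R is None else R; p=np.array(o['tool_pos']) if p is None else p
    rows=[]
    for tgt,Rg in ways:
        tgt=np.array(tgt,float)
        rv=np.zeros(3) if Rg is None else Ro.from_matrix(R.T@Rg).as_rotvec()
        n=int(max(1,np.ceil(np.linalg.norm(tgt-p)/maxs),np.ceil(np.linalg.norm(rv)/nrot)))
        st=(tgt-p)/n
        for i in range(n):
            s=R.T@st/10; rows.append([round(x,3) for x in rv/n]+[round(x,2) for x in s]+[grip]); R=R@Ro.from_rotvec(rv/n).as_matrix()
        p=tgt
    for i in range(0,len(rows),5): print(rows[i:i+5])
def st():
    o=arm.get_obs(); print('t',round(o['time'],2),'pos',o['tool_pos'].round(1),'c',w2c(o['tool_pos']).round(1),'F',o['wrist_force'].round(1),'w',round(o['width'],1),'rotres',Ro.from_matrix(Ro.from_rotvec(o['ee_rot']).as_matrix().T@RT).as_rotvec().round(3))
E
python3 - <<'E'
from h import *
st(); plan([((586,-262,190),RT)],1)
E
```

```text
t 0.1 pos [ 220.7 -610.7  244.2] c [-362.5 -566.7  244.2] F [0.1 0.7 0. ] w 85.3 rotres [-1.000e-03 -1.308e+00 -2.000e-03]
[[np.float64(-0.0), np.float64(-0.093), np.float64(-0.0), np.float64(-1.45), np.float64(0.39), np.float64(3.3), 1], [np.float64(-0.0), np.float64(-0.093), np.float64(-0.0), np.float64(-1.14), np.float64(0.39), np.float64(3.42), 1], [np.float64(-0.0), np.float64(-0.093), np.float64(-0.0), np.float64(-0.82), np.float64(0.39), np.float64(3.51), 1], [np.float64(-0.0), np.float64(-0.093), np.float64(-0.0), np.float64(-0.49), np.float64(0.39), np.float64(3.57), 1], [np.float64(-0.0), np.float64(-0.093), np.float64(-0.0), np.float64(-0.15), np.float64(0.39), np.float64(3.6), 1]]
[[np.float64(-0.0), np.float64(-0.093), np.float64(-0.0), np.float64(0.19), np.float64(0.39), np.float64(3.6), 1], [np.float64(-0.0), np.float64(-0.093), np.float64(-0.0), np.float64(0.52), np.float64(0.39), np.float64(3.57), 1], [np.float64(-0.0), np.float64(-0.093), np.float64(-0.0), np.float64(0.85), np.float64(0.39), np.float64(3.5), 1], [np.float64(-0.0), np.float64(-0.093), np.float64(-0.0), np.float64(1.18), np.float64(0.39), np.float64(3.41), 1], [np.float64(-0.0), np.float64(-0.093), np.float64(-0.0), np.float64(1.49), np.float64(0.39), np.float64(3.29), 1]]
[[np.float64(-0.0), np.float64(-0.093), np.float64(-0.0), np.float64(1.79), np.float64(0.39), np.float64(3.13), 1], [np.float64(-0.0), np.float64(-0.093), np.float64(-0.0), np.float64(2.07), np.float64(0.39), np.float64(2.95), 1], [np.float64(-0.0), np.float64(-0.093), np.float64(-0.0), np.float64(2.34), np.float64(0.39), np.float64(2.75), 1], [np.float64(-0.0), np.float64(-0.093), np.float64(-0.0), np.float64(2.59), np.float64(0.39), np.float64(2.52), 1]]
```

Request:
{"api": "play_rows", "payload": {"series": [[[0,-0.093,0,-1.45,0.39,3.3,1],[0,-0.093,0,-1.14,0.39,3.42,1],[0,-0.093,0,-0.82,0.39,3.51,1],[0,-0.093,0,-0.49,0.39,3.57,1],[0,-0.093,0,-0.15,0.39,3.6,1]]]}}

```text
time: 0.52
tool_pos: [342.1, -490.8, 220.4]
ee_rot: [-1.495, 0.605, -0.589]
wrist_force: [0.5, 0.3, -0.1]
width: 85.4
```

Request:
{"api": "play_rows", "payload": {"series": [[[0,-0.093,0,0.19,0.39,3.6,1],[0,-0.093,0,0.52,0.39,3.57,1],[0,-0.093,0,0.85,0.39,3.5,1],[0,-0.093,0,1.18,0.39,3.41,1],[0,-0.093,0,1.49,0.39,3.29,1]]]}}

```text
time: 0.93
tool_pos: [475.4, -358.8, 196.0]
ee_rot: [-1.563, 0.229, -0.204]
wrist_force: [-0.1, -0.5, 0.4]
width: 85.2
```

```bash
cat >> h.py <<'E'
_p=plan
def plan(*a,**k):
    import io,contextlib,re
    b=io.StringIO()
    with contextlib.redirect_stdout(b): _p(*a,**k)
    print(re.sub(r'np\.float64\(([^)]*)\)',r'\1',b.getvalue()).replace('-0.0,','0,'))
E
python3 - <<'E'
from h import *
st(); plan([((586.3,-262.2,160),RT)],1)
E
```

```text
t 0.93 pos [ 475.4 -358.8  196. ] c [ -87.6 -337.   196. ] F [-0.1 -0.5  0.4] w 85.2 rotres [ 0.002 -0.36  -0.016]
[[0.001, -0.09, -0.004, 2.02, 0.85, 3.08, 1], [0.001, -0.09, -0.004, 2.29, 0.86, 2.89, 1], [0.001, -0.09, -0.004, 2.53, 0.88, 2.67, 1], [0.001, -0.09, -0.004, 2.76, 0.89, 2.43, 1]]
```

Request:
{"api": "play_rows", "payload": {"series": [[[0,-0.09,-0.004,2.02,0.85,3.08,1],[0,-0.09,-0.004,2.29,0.86,2.89,1],[0,-0.09,-0.004,2.53,0.88,2.67,1],[0,-0.09,-0.004,2.76,0.89,2.43,1],[0,0,0,0,0,0,1]]]}}

```text
time: 1.35
tool_pos: [594.4, -245.7, 156.1]
ee_rot: [-1.562, -0.094, 0.09]
wrist_force: [-0.5, 1.5, 0.7]
width: 85.4
```

Run:
```python
from h import *
st(); plan([((586.3,-262.2,130),RT),((586.3,-262.2,86),None)],1); 
for n in('side','top'):
    p,d=save(n,n+'1')
a=cv2.imread('pics/side1.png')[210:390,240:440]; cv2.imwrite('pics/side1c.png',cv2.resize(a,None,fx=3.3,fy=3.3,interpolation=cv2.INTER_CUBIC))
```

```text
t 1.35 pos [ 594.4 -245.7  156.1] c [  40.4 -234.2  156.1] F [-0.5  1.5  0.7] w 85.4 rotres [-0.007  0.034  0.003]
[[-0.007, 0.034, 0.003, -1.0, 2.6, -1.56, 1], [0.0, 0.0, 0.0, 0, 2.2, 0, 1], [0.0, 0.0, 0.0, 0, 2.2, 0, 1]]
```

View pics/side1c.png

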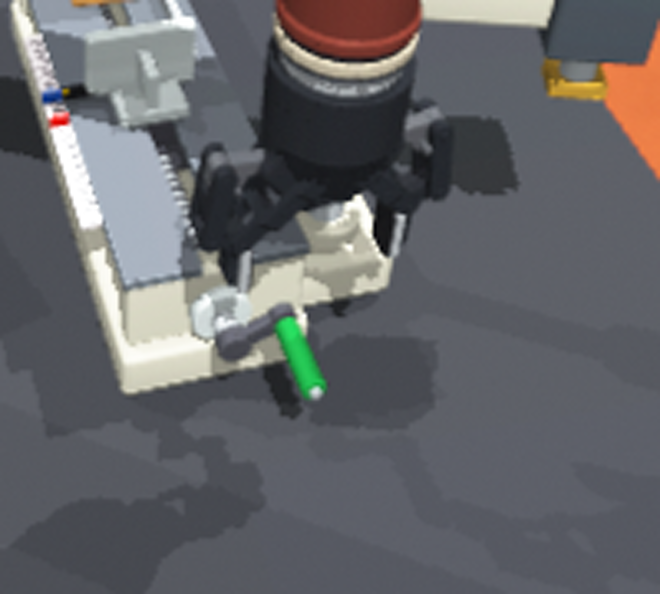

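The gripper overshot about 16 mm towards +y. The jaws line up with the coder's x and the handle is free below. I'll correct that and descend.

Request:
{"api": "play_rows", "payload": {"series": [[[-0.007,0.034,0.003,-1.0,1.5,-1.56,1],[0,0,0,0,0,0,1]]]}}

```text
time: 1.62
tool_pos: [580.0, -272.7, 141.5]
ee_rot: [-1.58, -0.048, 0.06]
wrist_force: [-2.5, -1.5, -1.3]
width: 85.4
```

Run:
```python
from h import *
st(); plan([((586.3,-262.2,86),RT)],1,maxs=20);
```

```text
t 1.62 pos [ 580.  -272.7  141.5] c [  23.9 -259.9  141.5] F [-2.5 -1.5 -1.3] w 85.4 rotres [ 0.01  -0.015 -0.008]
[[0.003, -0.005, -0.003, 0.25, 1.84, 0.35, 1], [0.003, -0.005, -0.003, 0.24, 1.85, 0.35, 1], [0.003, -0.005, -0.003, 0.24, 1.85, 0.34, 1]]
```

Request:
{"api": "play_rows", "payload": {"series": [[[0.01,-0.015,-0.008,0.6,1.4,1.0,1],[0,0,0,0,1.4,0,1],[0,0,0,0,1.2,0,1],[0,0,0,0,0,0,1]]]}}

```text
time: 1.95
tool_pos: [582.5, -269.5, 102.6]
ee_rot: [-1.575, -0.058, 0.056]
wrist_force: [-0.4, 0.2, -1.0]
width: 85.8
```

Run:
```python
from h import *
st(); plan([((586.3,-262.2,86),RT)],1,maxs=20);
```

```text
t 1.95 pos [ 582.5 -269.5  102.6] c [  26.6 -256.9  102.6] F [-0.4  0.2 -1. ] w 85.8 rotres [ 0.005 -0.011  0.001]
[[0.005, -0.011, 0.001, 0.43, 1.66, 0.71, 1]]
```

Request:
{"api": "play_rows", "payload": {"series": [[[0.005,-0.011,0,0.4,1.5,0.7,1],[0,0,0,0,0,0,1],[0,0,0,0,0,0,1]]]}}

```text
time: 2.2
tool_pos: [586.0, -264.2, 87.5]
ee_rot: [-1.571, -0.065, 0.062]
wrist_force: [0.5, -0.6, 0.8]
width: 85.6
```

Run:
```python
from h import *
st(); p,d=save('side','side2')
a=p[210:390,240:440,::-1]; cv2.imwrite('pics/side2c.png',cv2.resize(a,None,fx=3.3,fy=3.3,interpolation=cv2.INTER_CUBIC))
```

```text
t 2.2 pos [ 586.  -264.2   87.5] c [  30.5 -251.9   87.5] F [ 0.5 -0.6  0.8] w 85.6 rotres [ 0.001 -0.003  0.002]
```

View pics/side2c.png

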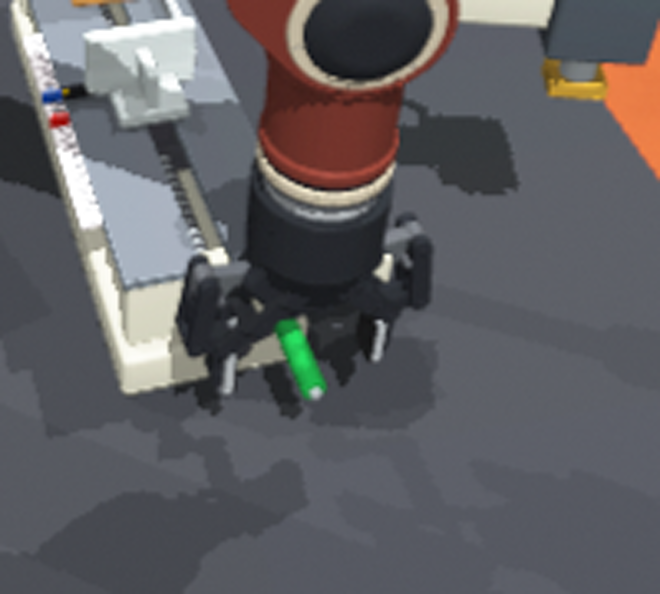

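The handle stands between the two pads, so I'll close on it.

Request:
{"api": "play_rows", "payload": {"series": [[[0,0,0,0,0,0,-1],[0,0,0,0,0,0,-1],[0,0,0,0,0,0,-1],[0,0,0,0,0,0,-1],[0,0,0,0,0,0,-1]]], "force": 40}}

```text
time: 2.67
tool_pos: [586.9, -263.4, 89.3]
ee_rot: [-1.571, -0.067, 0.061]
wrist_force: [-0.4, -0.5, -0.3]
width: 25.5
```

Run:
```python
from h import *
st()
```

```text
t 2.67 pos [ 586.9 -263.4   89.3] c [  31.5 -251.3   89.3] F [-0.4 -0.5 -0.3] w 25.5 rotres [ 0.002 -0.002  0.004]
```

Request:
{"api": "play_rows", "payload": {"series": [[[0,0,0,0,0.2,0,-1],[0,0,0,0,0,0,-1],[0,0,0,0,0,0,-1]]]}}

```text
time: 2.92
tool_pos: [589.1, -263.5, 88.3]
ee_rot: [-1.573, -0.072, 0.058]
wrist_force: [0.8, 0.5, 0.6]
width: 14.7
```

```bash
cat >> h.py <<'E'
def circ(step,n,grip=-1,c=None,a0=None,r=35,gp=5):
    """crank step per row; c: crank centre of TCP path (coder x,z)"""
    o=arm.get_obs(); p=w2c(o['tool_pos']); 
    a=np.arctan2(p[0]-c[0],p[2]-c[1]) if a0 is None else a0
    print('angle',round(a,3),'rad',round(np.hypot(p[0]-c[0],p[2]-c[1]),1))
    rows=[];q=np.array([p[0],p[2]])
    for i in range(n):
        b=a+step*(i+1); t=np.array([c[0]+r*np.sin(b),c[1]+r*np.cos(b)]); d=t-q; q=t
        rows.append([0,0,0,round(d[0]/10,2),round(-d[1]/10,2),0,grip])
    print([[float(x) for x in w] for w in rows])
E
python3 - <<'E'
from h import *
st(); circ(0.4,5,c=(0,71))
E
```

```text
t 2.92 pos [ 589.1 -263.5   88.3] c [  33.7 -251.5   88.3] F [0.8 0.5 0.6] w 14.7 rotres [ 0.003 -0.001  0.009]
angle 1.096 rad 37.9
[[0.0, 0.0, 0.0, 0.12, 1.47, 0.0, -1.0], [0.0, 0.0, 0.0, -0.17, 1.38, 0.0, -1.0], [0.0, 0.0, 0.0, -0.7, 1.2, 0.0, -1.0], [0.0, 0.0, 0.0, -1.11, 0.84, 0.0, -1.0], [0.0, 0.0, 0.0, -1.35, 0.34, 0.0, -1.0]]
```

Gripped (the reading is 14.7 mm on a 16 mm handle). Winding back now (+).

Request:
{"api": "play_rows", "payload": {"series": [[[0,0,0,0.0,1.2,0,-1],[0,0,0,-0.2,1.2,0,-1],[0,0,0,-0.6,1.1,0,-1]]]}}

```text
time: 3.17
tool_pos: [589.3, -263.4, 57.8]
ee_rot: [-1.575, -0.088, 0.044]
wrist_force: [0.9, -0.5, 3.9]
width: 14.6
```

Run:
```python
from h import *
st(); circ(0.4,5,c=(0,71))
```

```text
t 3.17 pos [ 589.3 -263.4   57.8] c [  33.9 -251.5   57.8] F [ 0.9 -0.5  3.9] w 14.6 rotres [0.007 0.    0.027]
angle 1.941 rad 36.4
[[0.0, 0.0, 0.0, -0.88, 1.12, 0.0, -1.0], [0.0, 0.0, 0.0, -1.15, 0.79, 0.0, -1.0], [0.0, 0.0, 0.0, -1.36, 0.28, 0.0, -1.0], [0.0, 0.0, 0.0, -1.36, -0.28, 0.0, -1.0], [0.0, 0.0, 0.0, -1.15, -0.78, 0.0, -1.0]]
```

Request:
{"api": "play_rows", "payload": {"series": [[[0,0,0.01,-0.88,1.12,0,-1],[0,0,0.01,-1.15,0.79,0,-1],[0,0,0.007,-1.36,0.28,0,-1],[0,0,0,-1.36,-0.28,0,-1]]]}}

```text
time: 3.5
tool_pos: [546.8, -267.1, 39.9]
ee_rot: [-1.579, -0.076, 0.059]
wrist_force: [3.9, -0.3, -4.0]
width: 14.3
```

Run:
```python
from h import *
st(); circ(0.4,5,c=(0,71))
```

```text
t 3.5 pos [ 546.8 -267.1   39.9] c [  -8.8 -251.5   39.9] F [ 3.9 -0.3 -4. ] w 14.3 rotres [0.009 0.002 0.01 ]
angle -2.867 rad 32.3
[[0.0, 0.0, 0.0, -1.31, -0.37, 0.0, -1.0], [0.0, 0.0, 0.0, -0.89, -1.07, 0.0, -1.0], [0.0, 0.0, 0.0, -0.41, -1.33, 0.0, -1.0], [0.0, 0.0, 0.0, 0.14, -1.38, 0.0, -1.0], [0.0, 0.0, 0.0, 0.67, -1.22, 0.0, -1.0]]
```

Request:
{"api": "play_rows", "payload": {"series": [[[0.005,0,0.01,-1.3,-0.4,0,-1],[0.004,0,0,-0.9,-1.05,0,-1],[0,0,0,-0.4,-1.3,0,-1],[0,0,0,0.1,-1.4,0,-1]]]}}

```text
time: 3.83
tool_pos: [523.5, -268.8, 81.5]
ee_rot: [-1.568, -0.074, 0.059]
wrist_force: [6.7, -0.9, -6.9]
width: 14.4
```

Run:
```python
from h import *
st(); circ(0.4,5,c=(0,71))
p,d=save('side','side3')
a=p[210:390,240:440,::-1]; cv2.imwrite('pics/side3c.png',cv2.resize(a,None,fx=3.3,fy=3.3,interpolation=cv2.INTER_CUBIC))
```

```text
t 3.83 pos [ 523.5 -268.8   81.5] c [ -32.2 -251.3   81.5] F [ 6.7 -0.9 -6.9] w 14.4 rotres [-0.001  0.001  0.01 ]
angle -1.256 rad 33.8
[[0.0, 0.0, 0.0, 0.57, -1.25, 0.0, -1.0], [0.0, 0.0, 0.0, 1.1, -0.85, 0.0, -1.0], [0.0, 0.0, 0.0, 1.35, -0.35, 0.0, -1.0], [0.0, 0.0, 0.0, 1.38, 0.2, 0.0, -1.0], [0.0, 0.0, 0.0, 1.19, 0.72, 0.0, -1.0]]
```

View pics/side3c.png

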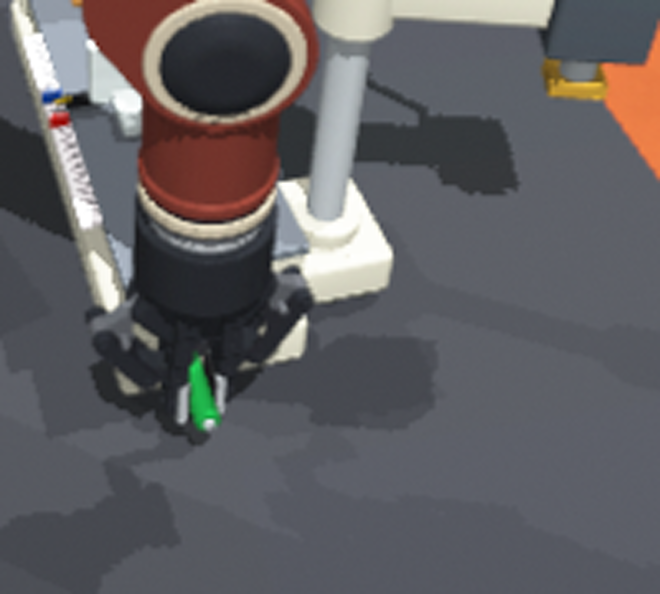

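The handle rides round in the jaws (crop 205,400) and the pointer (crop 65,101) has begun to move back. I'll keep going.

Request:
{"api": "play_rows", "payload": {"series": [[[0,0,0.01,0.55,-1.25,0,-1],[0,0,0,1.1,-0.85,0,-1],[0,0,0,1.35,-0.35,0,-1],[0,0,0,1.4,0.2,0,-1]]]}}

```text
time: 4.22
tool_pos: [562.4, -266.0, 106.6]
ee_rot: [-1.568, -0.056, 0.075]
wrist_force: [-2.8, 2.7, 18.1]
width: 14.2
```

Run:
```python
from h import *
st(); circ(0.4,5,c=(0.5,72))
```

```text
t 4.22 pos [ 562.4 -266.   106.6] c [   6.8 -251.7  106.6] F [-2.8  2.7 18.1] w 14.2 rotres [-0.002 -0.    -0.012]
angle 0.181 rad 35.1
[[0.0, 0.0, 0.0, 1.29, 0.53, 0.0, -1.0], [0.0, 0.0, 0.0, 0.99, 0.98, 0.0, -1.0], [0.0, 0.0, 0.0, 0.53, 1.29, 0.0, -1.0], [0.0, 0.0, 0.0, -0.01, 1.39, 0.0, -1.0], [0.0, 0.0, 0.0, -0.56, 1.28, 0.0, -1.0]]
```

Request:
{"api": "play_rows", "payload": {"series": [[[0,0,0,1.3,0.4,0,-1],[0,0,0,1.0,0.9,0,-1],[0,0,0,0.55,1.25,0,-1],[0,0,0,0,1.35,0,-1]]]}}

```text
time: 4.55
tool_pos: [592.5, -263.2, 73.4]
ee_rot: [-1.572, -0.058, 0.075]
wrist_force: [2.8, -0.3, 4.8]
width: 14.3
```

Run:
```python
from h import *
st(); circ(0.4,5,c=(0.5,72))
```

```text
t 4.55 pos [ 592.5 -263.2   73.4] c [  37.1 -251.5   73.4] F [ 2.8 -0.3  4.8] w 14.3 rotres [ 0.001  0.001 -0.011]
angle 1.532 rad 36.6
[[0.0, 0.0, 0.0, -0.38, 1.38, 0.0, -1.0], [0.0, 0.0, 0.0, -0.74, 1.18, 0.0, -1.0], [0.0, 0.0, 0.0, -1.14, 0.8, 0.0, -1.0], [0.0, 0.0, 0.0, -1.36, 0.29, 0.0, -1.0], [0.0, 0.0, 0.0, -1.37, -0.26, 0.0, -1.0]]
```

Request:
{"api": "play_rows", "payload": {"series": [[[0,0,0,-0.3,1.38,0,-1],[0,0,0,-0.7,1.15,0,-1],[0,0,0,-1.1,0.75,0,-1],[0,0,0,-1.36,0.25,0,-1]]]}}

```text
time: 4.88
tool_pos: [558.9, -265.9, 37.7]
ee_rot: [-1.573, -0.062, 0.075]
wrist_force: [3.4, 1.0, 3.7]
width: 14.5
```

Run:
```python
from h import *
st(); circ(0.4,5,c=(2,72.5))
```

```text
t 4.88 pos [ 558.9 -265.9   37.7] c [   3.4 -251.4   37.7] F [3.4 1.  3.7] w 14.5 rotres [ 0.003  0.004 -0.008]
angle 3.102 rad 34.8
[[0.0, 0.0, 0.0, -1.37, -0.2, 0.0, -1.0], [0.0, 0.0, 0.0, -1.18, -0.74, 0.0, -1.0], [0.0, 0.0, 0.0, -0.8, -1.14, 0.0, -1.0], [0.0, 0.0, 0.0, -0.29, -1.36, 0.0, -1.0], [0.0, 0.0, 0.0, 0.26, -1.37, 0.0, -1.0]]
```

Angle 9.39 rad. I'll do the next arc, then look.

Request:
{"api": "play_rows", "payload": {"series": [[[0,0,0,-1.37,-0.2,0,-1],[0,0,0,-1.18,-0.74,0,-1],[0,0,0,-0.8,-1.14,0,-1],[0,0,0,-0.3,-1.3,0,-1]]]}}

```text
time: 5.22
tool_pos: [522.6, -268.9, 70.4]
ee_rot: [-1.572, -0.066, 0.069]
wrist_force: [6.8, 0.1, -5.3]
width: 14.3
```

Run:
```python
from h import *
st(); circ(0.4,5,c=(2,72.5))
p,d=save('side','side4')
a=p[220:280,240:320,::-1]; cv2.imwrite('pics/side4c.png',cv2.resize(a,None,fx=9,fy=9,interpolation=cv2.INTER_CUBIC))
```

```text
t 5.22 pos [ 522.6 -268.9   70.4] c [ -33.  -251.3   70.4] F [ 6.8  0.1 -5.3] w 14.3 rotres [ 0.002  0.002 -0.002]
angle -1.63 rad 35.1
[[0.0, 0.0, 0.0, 0.2, -1.38, 0.0, -1.0], [0.0, 0.0, 0.0, 0.72, -1.19, 0.0, -1.0], [0.0, 0.0, 0.0, 1.12, -0.82, 0.0, -1.0], [0.0, 0.0, 0.0, 1.35, -0.32, 0.0, -1.0], [0.0, 0.0, 0.0, 1.37, 0.24, 0.0, -1.0]]
```

View pics/side4c.png

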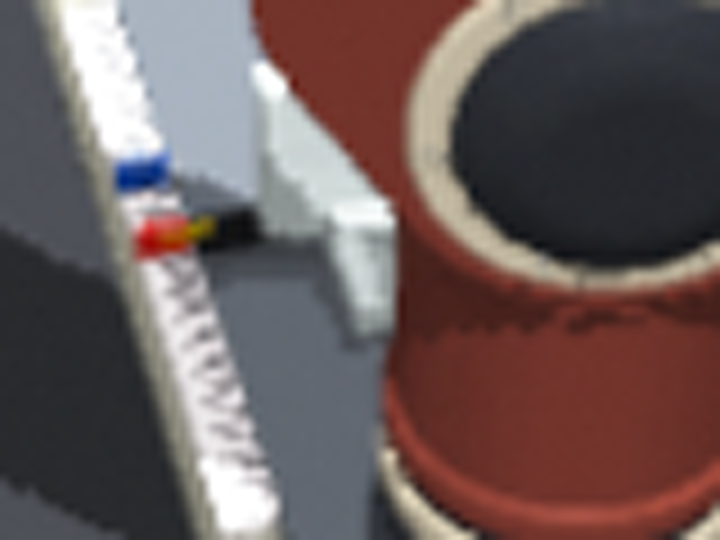

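The pointer (crop 195,232) has reached about the clip (crop 160,237). I'll wind about 6 mm further back.

Request:
{"api": "play_rows", "payload": {"series": [[[0,0,0,0.2,-1.38,0,-1],[0,0,0,0.72,-1.19,0,-1],[0,0,0,1.12,-0.8,0,-1],[0,0,0,1.35,-0.3,0,-1],[0,0,0,1.37,0.24,0,-1]]]}}

```text
time: 5.68
tool_pos: [562.7, -266.0, 106.3]
ee_rot: [-1.57, -0.051, 0.081]
wrist_force: [-2.6, 3.0, 22.1]
width: 14.8
```

Run:
```python
from h import *
st(); circ(0.4,5,c=(2,72.5))
for n,(y0,y1,x0,x1) in (('side',(220,280,240,320)),('top',(195,245,260,330))):
  p,d=save(n,n+'5')
  a=p[y0:y1,x0:x1,::-1]; cv2.imwrite(f'pics/{n}5c.png',cv2.resize(a,None,fx=9,fy=9,interpolation=cv2.INTER_CUBIC))
```

```text
t 5.68 pos [ 562.7 -266.   106.3] c [   7.2 -251.8  106.3] F [-2.6  3.  22.1] w 14.8 rotres [-0.    0.   -0.02]
angle 0.152 rad 34.2
[[0.0, 0.0, 0.0, 1.32, 0.4, 0.0, -1.0], [0.0, 0.0, 0.0, 1.02, 0.95, 0.0, -1.0], [0.0, 0.0, 0.0, 0.56, 1.27, 0.0, -1.0], [0.0, 0.0, 0.0, 0.03, 1.39, 0.0, -1.0], [0.0, 0.0, 0.0, -0.52, 1.29, 0.0, -1.0]]
```

View pics/side5c.png

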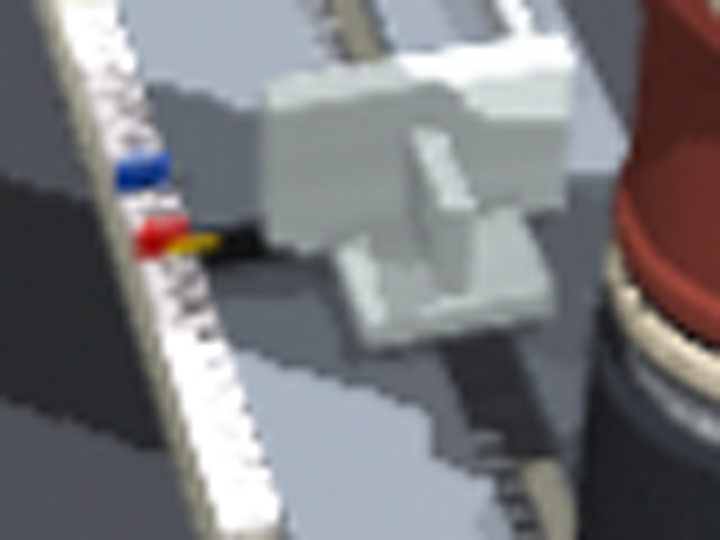

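View pics/top5c.png

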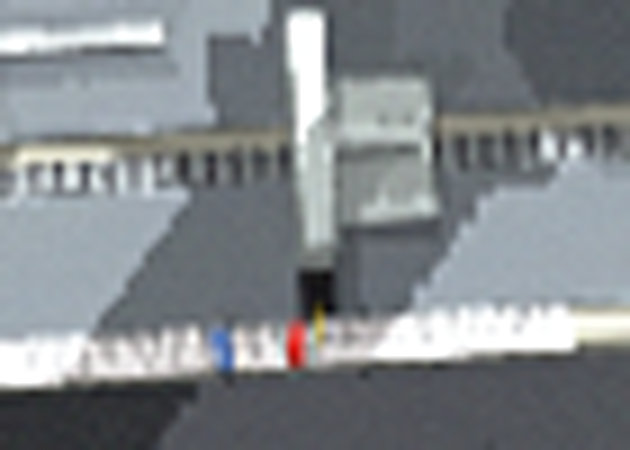

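In both views the pointer is clearly behind the red clip (top: red 293.0, yellow 295.4, about 3.2 mm per px). Next I'll check the raw pixels for a sub-pixel measurement.

Run:
```python
from h import *
for tag in('top0','top5'):
    a=cv2.imread(f'pics/{tag}.png')[:,:,::-1]
    print(tag)
    for v in range(228,237): print(v,' '.join('%3d,%3d,%3d'%tuple(a[v,u]) for u in range(281,299)))
a=cv2.imread('pics/side5.png')[:,:,::-1]
for v in range(242,252): print(v,' '.join('%3d,%3d,%3d'%tuple(a[v,u]) for u in range(253,267)))
```

```text
top0
228  97,106,110  66, 67, 70  44, 46, 48  39, 36, 42  37, 38, 42  88, 93, 98 137,145,154 138,147,154 156,166,175 158,168,178 158,167,178 158,167,179 156,167,174 152,162,170 157,169,177 156,167,175 154,164,174 157,169,177
229 121,130,137  69, 72, 75  53, 51, 46 125,111, 46  33, 36, 38  87, 91, 95 144,154,161 136,146,154 135,146,152 157,169,179 158,172,180 155,172,180 152,167,174 144,157,165 159,172,180 154,166,175 155,166,176 168,180,191
230 157,169,180  67, 67, 74  65, 62, 42 207,186, 68  27, 25, 33  91, 96,100 134,145,152 129,136,141 155,159,167 150,160,168 149,158,165 201,159,164 191,151,156 155,169,176 204,212,218 232,236,240 228,232,235 216,224,228
231 236,240,243  97, 97,101  76, 82,102 185,190,198 104,123,164 203,199,199 177,180,181 174,174,175 236,234,235 129,130,134 159,145,146 255,123,120 254,138,137 234,242,244 243,245,246 255,255,255 255,255,255 243,243,244
232 255,255,255 184,183,184  98,117,164 115,179,255 185,216,252 255,255,255 239,235,235 240,237,237 255,255,255 217,222,223 187,171,173 255,103, 97 255,156,154 255,255,255 239,242,243 240,242,243 255,255,255 238,239
[... 3889 characters left out ...]
  19, 19, 21
248 139,137,123 144,124,111 158, 83, 76 165, 81, 80 158, 85, 85 177,140,121 184,170,133 140,130,110 122,113, 95  53, 51, 41  25, 23, 18  18, 18, 21  18, 18, 20  18, 18, 19
249 117,116,106 143,135,122 171,154,148 214,201,202 205,193,194 158,146,145 183,176,174 183,177,180 159,154,157  69, 69, 72  29, 30, 32  35, 36, 40  38, 40, 43  48, 50, 54
250 106,106, 97 140,138,125 160,157,149 211,206,207 226,222,223 184,178,181 181,175,179 156,150,154 132,128,132 119,118,122  62, 66, 71  59, 62, 67  59, 63, 67  62, 66, 71
251  90, 91, 83 139,139,124 149,148,137 199,195,193 235,232,233 221,216,219 183,177,181 137,133,135 143,138,141 172,167,172  78, 83, 89  72, 76, 82  72, 76, 82  72, 77, 82
```

The images are anti-aliased, so sub-pixel centroids work. The pointer is about 9 mm behind the clip with the crank at about 12.7 rad. Going forward needs about 1.6 rad of slack plus 2.8 rad, so I'll stop short and re-measure.

```bash
cat >> h.py <<'E'
def ptr(tag):
    a=cv2.imread(f'pics/{tag}.png')[:,:,::-1].astype(float)
    r,g,b=a[...,0],a[...,1],a[...,2]
    red=np.clip(r-np.maximum(g,b)*1.0-25,0,None)*(abs(g-b)<25); yel=np.clip(np.minimum(r,g)-b-6,0,None)
    V,U=np.mgrid[0:420,0:560]
    out={}
    for n,w,(v0,v1) in(('red',red,(232,236)),('yel',yel,(229,233))):
        w=w.copy(); w[:v0]=0;w[v1:]=0;w[:,:278]=0;w[:,300:]=0
        s=w.sum(); out[n]=((w*U).sum()/s,(w*V).sum()/s)
    R=w2c(plane('top',*out['red'],116.5)); Y=w2c(plane('top',*out['yel'],116.5))
    print(tag,out,'red c',R.round(2),'yel c',Y.round(2),'yel-red y',round(Y[1]-R[1],2))
E
python3 - <<'E'
from h import *
ptr('top0'); ptr('top1'); ptr('top5')
st(); circ(-0.4,5,c=(2,72.5))
E
```

```text
top0 {'red': (np.float64(292.34331550802136), np.float64(233.48556149732622)), 'yel': (np.float64(283.92432432432435), np.float64(229.6810810810811))} red c [-72.11 -31.18 116.5 ] yel c [-58.35  -5.76 116.5 ] yel-red y 25.42
top1 {'red': (np.float64(292.3358613217768), np.float64(233.50054171180932)), 'yel': (np.float64(283.95652173913044), np.float64(229.9391304347826))} red c [-72.16 -31.16 116.5 ] yel c [-59.17  -5.81 116.5 ] yel-red y 25.35
top5 {'red': (np.float64(292.40845070422534), np.float64(233.2488262910798)), 'yel': (np.float64(294.99588477366257), np.float64(230.58024691358025))} red c [-71.38 -31.44 116.5 ] yel c [-63.51 -40.14 116.5 ] yel-red y -8.69
t 5.78 pos [ 567.4 -265.3  106.3] c [  11.9 -251.5  106.3] F [4.2 0.  4.3] w 14.2 rotres [ 0.001  0.002 -0.01 ]
angle 0.285 rad 35.2
[[0.0, 0.0, 0.0, -1.39, -0.1, 0.0, -1.0], [0.0, 0.0, 0.0, -1.32, 0.43, 0.0, -1.0], [0.0, 0.0, 0.0, -1.05, 0.91, 0.0, -1.0], [0.0, 0.0, 0.0, -0.61, 1.25, 0.0, -1.0], [0.0, 0.0, 0.0, -0.08, 1.39, 0.0, -1.0]]
```

Request:
{"api": "play_rows", "payload": {"series": [[[0,0,0,-1.39,-0.1,0,-1],[0,0,0,-1.32,0.43,0,-1],[0,0,0,-1.05,0.9,0,-1],[0,0,0,-0.6,1.25,0,-1],[0,0,0,-0.08,1.2,0,-1]]]}}

```text
time: 6.2
tool_pos: [522.9, -269.0, 75.6]
ee_rot: [-1.575, -0.063, 0.075]
wrist_force: [2.0, 1.1, 3.4]
width: 14.7
```

Run:
```python
from h import *
save('top','top6');ptr('top6')
st(); circ(-0.4,5,c=(2,72.5))
```

```text
top6 {'red': (np.float64(292.403981264637), np.float64(233.2494145199063)), 'yel': (np.float64(294.9965635738832), np.float64(230.35051546391753))} red c [-71.38 -31.43 116.5 ] yel c [-62.79 -40.19 116.5 ] yel-red y -8.76
t 6.25 pos [ 522.8 -269.    73.2] c [ -32.8 -251.4   73.2] F [ 1.6  0.  -0.6] w 14.9 rotres [ 0.004  0.004 -0.008]
angle -1.551 rad 34.9
[[0.0, 0.0, 0.0, 0.23, 1.37, 0.0, -1.0], [0.0, 0.0, 0.0, 0.76, 1.16, 0.0, -1.0], [0.0, 0.0, 0.0, 1.15, 0.77, 0.0, -1.0], [0.0, 0.0, 0.0, 1.37, 0.26, 0.0, -1.0], [0.0, 0.0, 0.0, 1.36, -0.29, 0.0, -1.0]]
```

Request:
{"api": "play_rows", "payload": {"series": [[[0,0,0,0.2,1.35,0,-1],[0,0,0,0.75,1.15,0,-1],[0,0,0,1.15,0.75,0,-1],[0,0,0,1.2,0.2,0,-1],[0,0,0,0,0,0,-1]]]}}

```text
time: 6.67
tool_pos: [554.9, -266.2, 37.7]
ee_rot: [-1.574, -0.056, 0.083]
wrist_force: [3.2, -0.2, 5.6]
width: 14.3
```

Run:
```python
from h import *
save('top','top7');ptr('top7')
st(); circ(-0.2,5,c=(2,72.5))
```

```text
top7 {'red': (np.float64(292.4102564102564), np.float64(233.24358974358975)), 'yel': (np.float64(293.1767441860465), np.float64(230.30697674418604))} red c [-71.36 -31.45 116.5 ] yel c [-62.27 -34.52 116.5 ] yel-red y -3.07
t 6.72 pos [ 554.9 -266.3   37.9] c [  -0.6 -251.4   37.9] F [3.3 0.5 3. ] w 14.3 rotres [ 0.004  0.004 -0.017]
angle -3.065 rad 34.7
[[0.0, 0.0, 0.0, 0.7, 0.02, 0.0, -1.0], [0.0, 0.0, 0.0, 0.68, -0.15, 0.0, -1.0], [0.0, 0.0, 0.0, 0.64, -0.29, 0.0, -1.0], [0.0, 0.0, 0.0, 0.57, -0.41, 0.0, -1.0], [0.0, 0.0, 0.0, 0.47, -0.51, 0.0, -1.0]]
```

Request:
{"api": "play_rows", "payload": {"series": [[[0,0,0,0.65,0.0,0,-1],[0,0,0,0.65,-0.15,0,-1],[0,0,0,0.5,-0.25,0,-1],[0,0,0,0,0,0,-1]]]}}

```text
time: 7.05
tool_pos: [565.0, -265.4, 38.4]
ee_rot: [-1.573, -0.036, 0.102]
wrist_force: [2.1, 0.5, 4.7]
width: 14.7
```

Run:
```python
from h import *
save('top','top8');ptr('top8')
save('side','side8')
st(); circ(-0.2,5,c=(2,72.5))
a=cv2.imread('pics/side8.png')[220:270,240:310]; cv2.imwrite('pics/s8c.png',cv2.resize(a,None,fx=9,fy=9,interpolation=cv2.INTER_CUBIC))
a=cv2.imread('pics/top8.png')[:,:,::-1]
for v in range(228,237): print(v,' '.join('%3d,%3d,%3d'%tuple(a[v,u]) for u in range(289,297)))
```

```text
top8 {'red': (np.float64(292.40845070422534), np.float64(233.23591549295776)), 'yel': (np.float64(293.0), np.float64(229.80620155038758))} red c [-71.34 -31.44 116.5 ] yel c [-60.65 -34.08 116.5 ] yel-red y -2.64
t 7.15 pos [ 565.1 -265.4   38.7] c [   9.6 -251.4   38.7] F [-0.8  0.7  0.6] w 14.3 rotres [ 0.002  0.004 -0.041]
angle 2.92 rad 34.6
[[0.0, 0.0, 0.0, 0.67, -0.18, 0.0, -1.0], [0.0, 0.0, 0.0, 0.61, -0.35, 0.0, -1.0], [0.0, 0.0, 0.0, 0.52, -0.46, 0.0, -1.0], [0.0, 0.0, 0.0, 0.42, -0.56, 0.0, -1.0], [0.0, 0.0, 0.0, 0.3, -0.63, 0.0, -1.0]]
228 104,109,116 108,114,121  51, 56, 57  27, 25, 28  40, 41, 24  25, 27, 30  64, 69, 74  85, 90, 95
229 104,110,117 104,109,117  49, 52, 57  29, 33, 29  93, 86, 34  20, 25, 29  59, 65, 66  76, 81, 87
230 119,122,126 120,123,130  83, 82, 86 104, 55, 50 158,114, 46  49, 54, 55  98, 99, 99 149,149,152
231 184,182,184 143,146,148 147,144,146 189, 80, 74 220,102, 75 119,124,127 155,153,152 207,204,204
232 236,233,233 170,170,170 183,181,181 228, 69, 69 235, 94, 91 159,168,168 144,141,143 147,144,145
233 233,230,230 227,229,228 182,180,181 224, 26, 20 209, 93, 90 161,168,168 158,155,157 179,178,176
234 237,235,234 237,236,237 208,208,207 180, 24, 20 211, 92, 89 168,173,172 187,182,181 223,218,220
235 220,218,214 231,228,227 221,219,218 145, 54, 48 155, 83, 79 153,157,152 160,158,155 152,151,145
236  84, 84, 83  89, 90, 85  85, 88, 83  94, 99, 95  76, 85, 84  79, 84, 81  91, 91, 94  88, 88, 90
```

View pics/s8c.png

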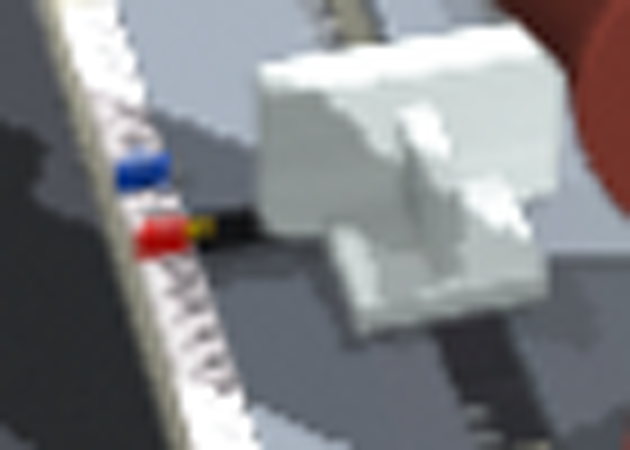

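The clip top occludes the pointer tip in the top view, so the yellow centroid alone is weak here. I'll track the stop plate's long slanted edges sub-pixel and tie them to the earlier pointer measurements.

Run:
```python
from h import *
for t in('top0','top5','top8'):
    a=cv2.imread(f'pics/{t}.png')[:,:,::-1].sum(2)//3
    u0=280 if t=='top0' else 290
    print(t)
    for v in range(194,232): print(v,a[v,u0-3:u0+16])
```

```text
top0
194 [170 168 169 165 168 168 168 160 157 156 159 157 157 155 158 157 169 167
 168]
195 [157 155 155 153 166 164 166 156 153 155 159 157 156 156 156 156 166 167
 164]
196 [150 153 156 158 159 150 160 151 155 155 157 154 157 158 155 153 165 162
 166]
197 [203 151 153 158 230 206 216 197 152 157 158 156 157 156 157 154 167 166
 166]
198 [245 140 157 157 255 255 255 243 149 153 154 154 156 154 153 157 163 164
 165]
199 [156 123 148 164 255 253 253 246 149 153 157 153 157 154 155 155 169 163
 169]
200 [ 90  80 103 150 255 252 253 255 146 155 157 156 156 155 156 155 163 165
 166]
201 [ 79  84  97 122 255 253 252 255 149 154 153 156 156 156 154 154 156 162
 162]
202 [ 85  80  78 121 255 254 253 255 147 153 156 157 158 158 158 155 158 152
 153]
203 [ 93  91  90 113 235 254 253 255 131 154 151 149 151 142 151 154 158 159
 161]
204 [109 109 107 112 236 255 253 255 112 218 212 212 213 197 214 210 209 216
 223]
205 [108 107 107 114 215 255 253 255 182 254 253 253 254 255 254 251 251 250
 253]
206 [109 109 107 105 170 255 253 254 220 231 244 248 249 249 248 248 248 247
 250]
207 [107 104 105
[... 7676 characters left out ...]
91 109 108 110 111 107 110 107
 112]
224 [106 110 109 111 109 109 106 106  72  86  84 108 110 108 109 108 109 110
 107]
225 [110 108 111 108  49  52  32  43  76  88  85 110 109 106 110 107 105 109
 109]
226 [107 110 110 109  39  21  23  26  77  87  88 112 109 109 110 108 111 112
 110]
227 [110 108 114 114  48  25  25  26  70  86  87 112 108 106 110 107 105 105
 109]
228 [109 109 109 114  54  26  35  27  69  90  87 109 111 108 109 110 110 109
 110]
229 [108 107 110 110  52  30  71  24  63  81  85 112 108  97 108 110 105 100
 119]
230 [107 108 122 124  83  69 106  52  98 150 131 134 175 148 138 143 167 157
 183]
231 [137 134 183 145 145 114 132 123 153 205 194 154 235 231 180 181 234 220
 232]
```

The plate-edge shift between top5 and top8 is 6.5 mm. The crank angles predict 6.6 mm, so they agree. The pointer is now about 2.1 mm behind the line, so I need about 0.66 rad more, to 2.26 rad on the present turn. I'll go there in small steps.

Request:
{"api": "play_rows", "payload": {"series": [[[0,0,-0.02,0.65,-0.2,0,-1],[0,0,-0.02,0.6,-0.35,0,-1],[0,0,0,0.4,-0.35,0,-1],[0,0,0,0,0,0,-1]]]}}

```text
time: 7.48
tool_pos: [576.7, -264.5, 43.5]
ee_rot: [-1.569, -0.06, 0.077]
wrist_force: [0.3, 0.6, 2.2]
width: 14.5
```

Run:
```python
from h import *
st(); circ(-0.2,3,c=(2,72.5))
```

```text
t 7.48 pos [ 576.7 -264.5   43.5] c [  21.3 -251.4   43.5] F [0.3 0.6 2.2] w 14.5 rotres [-0.001  0.003 -0.011]
angle 2.555 rad 34.9
[[0.0, 0.0, 0.0, 0.55, -0.43, 0.0, -1.0], [0.0, 0.0, 0.0, 0.44, -0.54, 0.0, -1.0], [0.0, 0.0, 0.0, 0.33, -0.62, 0.0, -1.0]]
```

Request:
{"api": "play_rows", "payload": {"series": [[[0,0,0,0.55,-0.45,0,-1],[0,0,0,0.3,-0.35,0,-1],[0,0,0,0,0,0,-1]]]}}

```text
time: 7.73
tool_pos: [584.7, -263.8, 50.7]
ee_rot: [-1.568, -0.057, 0.08]
wrist_force: [-1.9, -0.6, -2.3]
width: 14.4
```

Run:
```python
from h import *
st(); circ(-0.1,3,c=(2,72.5))
save('top','top9');ptr('top9'); save('side','side9')
a=cv2.imread('pics/top9.png')[:,:,::-1]
for v in range(226,237): print(v,' '.join('%3d,%3d,%3d'%tuple(a[v,u]) for u in range(289,297)))
b=a.sum(2)//3
for v in range(196,223): print(v,b[v,287:296])
a=cv2.imread('pics/side9.png')[:,:,::-1]
for v in range(240,252): print(v,' '.join('%3d,%3d,%3d'%tuple(a[v,u]) for u in range(253,267)))
a=cv2.imread('pics/side9.png')[220:270,240:310]; cv2.imwrite('pics/s9c.png',cv2.resize(a,None,fx=9,fy=9,interpolation=cv2.INTER_CUBIC))
```

```text
t 7.73 pos [ 584.7 -263.8   50.7] c [  29.3 -251.4   50.7] F [-1.9 -0.6 -2.3] w 14.4 rotres [-0.002  0.003 -0.014]
angle 2.244 rad 34.9
[[0.0, 0.0, 0.0, 0.21, -0.28, 0.0, -1.0], [0.0, 0.0, 0.0, 0.17, -0.3, 0.0, -1.0], [0.0, 0.0, 0.0, 0.14, -0.32, 0.0, -1.0]]
top9 {'red': (np.float64(292.41046511627906), np.float64(233.23837209302326)), 'yel': (np.float64(292.0), np.float64(229.75396825396825))} red c [-71.35 -31.45 116.5 ] yel c [-60.28 -30.97 116.5 ] yel-red y 0.48
226 104,111,116  63, 66, 71  27, 26, 28  20, 22, 23  19, 19, 23  49, 52, 56  70, 75, 80  81, 85, 91
227 109,113,122  68, 70, 75  33, 32, 31  25, 23, 27  24, 20, 23  50, 54, 55  75, 80, 83  82, 87, 94
228 107,113,121  81, 85, 92  28, 27, 27  41, 37, 19  21, 22, 23  52, 60, 63  76, 83, 86  81, 88, 92
229 105,112,119  79, 85, 91  32, 32, 26  97, 87, 30  17, 24, 25  42, 46, 47  75, 80, 86  76, 82, 88
230 116,121,127 105,107,113  68, 66, 61 161,116, 55  87, 43, 44  57, 62, 62 109,109,110 149,145,149
231 181,180,181 143,144,147 137,132,133 215,110, 84 194, 79, 78 121,126,127 156,156,158 210,204,206
232 235,232,232 170,169,169 1
[... 2968 characters left out ...]
  56, 60, 64
248 139,138,124 145,124,111 159, 84, 77 165, 82, 80 159, 87, 86 162,119,120 156,130,133 134,111,113 116,109,112  66, 71, 76  62, 66, 70  64, 68, 73  64, 68, 73  64, 68, 73
249 116,115,105 142,135,122 171,154,148 216,201,202 206,194,195 143,132,134 157,150,154 182,176,179 162,158,161  92, 95,101  71, 75, 82  71, 76, 82  73, 77, 84  72, 76, 82
250 106,106, 97 139,138,124 159,156,149 211,206,207 233,230,230 204,197,200 152,146,150 156,151,154 141,137,141 131,130,134  75, 79, 86  74, 79, 85  75, 80, 86  75, 80, 86
251  91, 91, 84 139,138,124 148,147,136 200,196,194 237,234,235 227,221,223 175,169,173 137,133,135 145,140,143 176,172,176  95,100,108  92, 97,107  92, 98,107  93, 98,107
```

View pics/s9c.png

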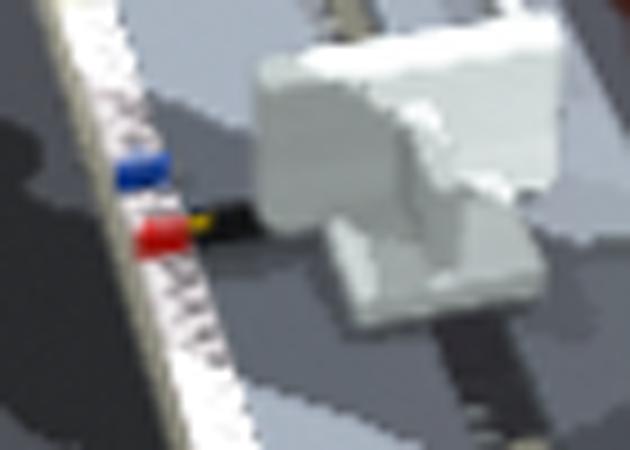

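Run:
```python
from h import *
P=w2c(plane('top',292.15,229,116.5)); print('ptr',P)
for zc in(117,118.5,120):
    C=w2c(plane('top',292.48,233.3,zc)); C2=w2c(plane('top',292.41,233.24,zc)); print('clip',zc,C,'diff',P[1]-C[1],P[1]-C2[1])
for zc in(117,118.5,120):
    print('side',w2c(plane('side',261.5,244.35,116.5)),w2c(plane('side',257,244.8,zc)))
```

```text
ptr [-57.92590147 -31.60849947 116.5       ]
clip 117 [-71.62900235 -31.63039378 117.        ] diff 0.02189430858667052 -0.1826946107554832
clip 118.5 [-71.84780393 -31.56457039 118.5       ] diff -0.04392908050867561 -0.24832548596006987
clip 120 [-72.06660551 -31.498747   120.        ] diff -0.10975246960400753 -0.3139563611646672
side [-57.96902907 -31.16927357 116.5       ] [-68.65309878 -30.62843852 117.        ]
side [-57.96902907 -31.16927357 116.5       ] [-68.95775755 -32.22973542 118.5       ]
side [-57.96902907 -31.16927357 116.5       ] [-69.26241632 -33.83103233 120.        ]
```

The pointer is on the line to within about 0.3 mm: by pixel phase, by plate-edge shift (2.17 mm against 2.15 mm from the crank), and plausibly in the side view. Releasing the handle gently.

Request:
{"api": "play_rows", "payload": {"series": [[[0,0,0,0,0,0,0.1],[0,0,0,0,0,0,0.1],[0,0,0,0,0,0,0.1],[0,0,0,0,0,0,0.1]]]}}

```text
time: 8.17
tool_pos: [589.0, -263.0, 53.7]
ee_rot: [-1.569, -0.066, 0.071]
wrist_force: [0.3, 0.5, -0.5]
width: 47.0
```

Run:
```python
from h import *
st(); save('side','side10')
a=cv2.imread('pics/side10.png')[210:390,240:440]; cv2.imwrite('pics/s10c.png',cv2.resize(a,None,fx=3.3,fy=3.3,interpolation=cv2.INTER_CUBIC))
```

```text
t 8.17 pos [ 589.  -263.    53.7] c [  33.6 -251.    53.7] F [ 0.3  0.5 -0.5] w 47.0 rotres [-0.001  0.003 -0.004]
```

View pics/s10c.png

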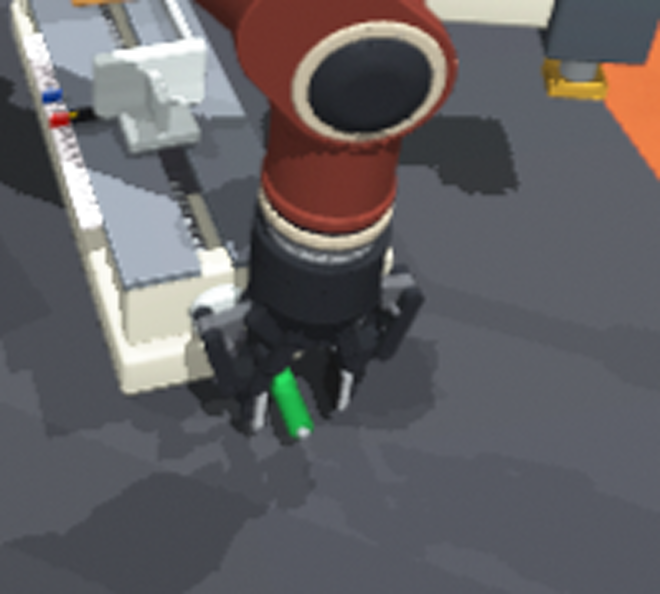

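Request:
{"api": "play_rows", "payload": {"series": [[[0,0,0,-0.2,-1.0,0,0.1],[0,0,0,0,-2.5,0,0.1],[0,0,0,0,-3.5,0,0.1],[0,0,0,0,-3.5,0,0.1],[0,0,0,0,-3.0,0,0.1]]]}}

```text
time: 8.63
tool_pos: [582.7, -261.4, 187.8]
ee_rot: [-1.561, -0.054, 0.085]
wrist_force: [-0.5, -0.9, -0.5]
width: 47.0
```

Run:
```python
from h import *
st(); save('top','top11'); ptr('top11'); save('side','side11')
a=cv2.imread('pics/top11.png')[:,:,::-1]
for v in range(227,236): print(v,' '.join('%3d,%3d,%3d'%tuple(a[v,u]) for u in range(289,297)))
b=a.sum(2)//3
for v in range(196,223): print(v,b[v,287:296])
for n in('side','top'):
  p=cv2.imread(f'pics/{n}11.png'); a=p[150:340,180:380] if n=='side' else p[160:290,110:390]
  cv2.imwrite(f'pics/{n}11c.png',cv2.resize(a,None,fx=2.8,fy=2.8,interpolation=cv2.INTER_CUBIC))
```

```text
t 8.63 pos [ 582.7 -261.4  187.8] c [  27.5 -248.8  187.8] F [-0.5 -0.9 -0.5] w 47.0 rotres [-0.009  0.005 -0.019]
top11 {'red': (np.float64(292.3391115926327), np.float64(233.50162513542796)), 'yel': (np.float64(292.0), np.float64(229.8791946308725))} red c [-72.16 -31.17 116.5 ] yel c [-60.67 -30.94 116.5 ] yel-red y 0.23
227 104,108,118  71, 72, 79  33, 34, 34  20, 22, 20  39, 36, 39  90, 99,102 135,144,152 140,151,157
228 104,110,117  84, 88, 97  28, 22, 28  46, 43, 25  39, 41, 43  89, 95, 97 133,144,150 141,152,159
229 105,110,118  81, 88, 92  34, 32, 28  93, 86, 29  32, 38, 43  78, 85, 88 133,144,151 137,147,154
230 119,123,128 103,106,110  63, 59, 53 177,125, 54 155, 79, 81 103,110,112 190,196,200 229,230,232
231 186,184,184 136,138,144 145,134,133 255,139,100 255,135,134 224,229,230 244,244,245 255,255,255
232 236,233,232 224,228,231 195,180,180 255,111,106 255,155,151 255,255,255 236,235,236 239,236,237
233 237,234,235 255,255,255 188,175,176 255, 46, 36 255,150,145 254,255,255 241,242,242 251,250,251
234 254,255,255 255,255,255 209,203,203 248, 35, 29 255,145,140 255,255,25
[... 559 characters left out ...]
101 203 193 186 162 129 164]
207 [109 109 104 203 196 190 168 129 132]
208 [110 106 113 201 195 186 183 137 149]
209 [104 108 114 210 194 192 211 151 178]
210 [139 128 130 224 193 190 206 138 170]
211 [126  98 120 206 195 190 191 137 142]
212 [109  73  86 177 196 193 190  91 100]
213 [119  76  85 180 197 190 194 102 122]
214 [123  89  95 168 198 193 194 125 136]
215 [113 102 106 149 199 192 184 122 135]
216 [110 112 108 141 197 193 182 121 135]
217 [110 108 108 124 199 190 186 131 135]
218 [106 107 108 123 205 191 184 136 140]
219 [108 110 109 126 202 193 186 148 123]
220 [109 112 104 102 203 195 186 146  69]
221 [109 110 109 101 208 192 183 138  67]
222 [109 109 109 108 184 169 149 120 101]
```

View pics/side11c.png

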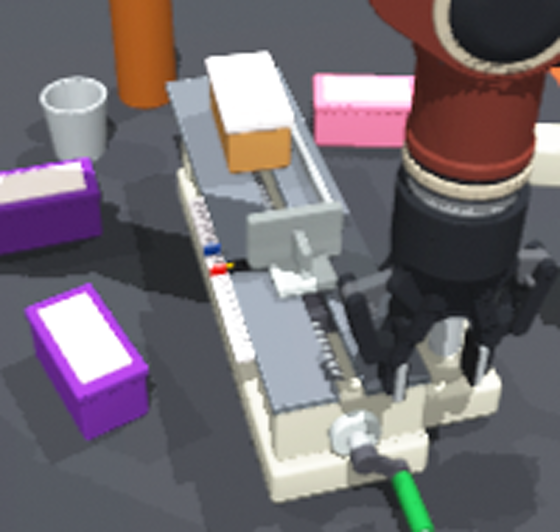

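View pics/top11c.png

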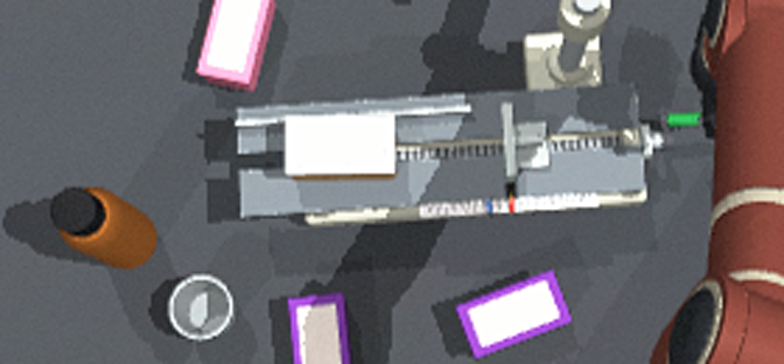

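The plate edges haven't moved since the release (transitions still at rows 200/201 and 214/215), and the crops show the pack alone on the bed. Now the pack and flask poses.

Run:
```python
from h import *
for tag,reg in(('top0',(205,230,205,256)),('top11',(190,230,205,256))):
    a=cv2.imread(f'pics/{tag}.png'); m=(a.min(2)>225).astype(np.uint8); mm=np.zeros_like(m); y0,y1,x0,x1=reg; mm[y0:y1,x0:x1]=m[y0:y1,x0:x1]
    mm=cv2.morphologyEx(mm,cv2.MORPH_OPEN,np.ones((5,5)))
    c=max(cv2.findContours(mm,cv2.RETR_EXTERNAL,cv2.CHAIN_APPROX_NONE)[0],key=cv2.contourArea)
    r=cv2.minAreaRect(c); print(tag,r)
    P=[w2c(plane('top',*q,170)) for q in cv2.boxPoints(r)]; print(np.round(P,1), 'ctr',np.mean(P,0).round(1))
a=cv2.imread('pics/side11.png'); h=cv2.cvtColor(a,cv2.COLOR_BGR2HSV)
m=((a.min(2)>215).astype(np.uint8)); mm=np.zeros_like(m); mm[165:200,245:290]=m[165:200,245:290]; mm=cv2.morphologyEx(mm,cv2.MORPH_OPEN,np.ones((3,3)))
c=max(cv2.findContours(mm,cv2.RETR_EXTERNAL,cv2.CHAIN_APPROX_NONE)[0],key=cv2.contourArea)
q=cv2.approxPolyDP(c,3,True)[:,0]; print('side lid',q.tolist(),np.round([w2c(plane('side',*p,170)) for p in q],1))
print('flask cap',plane('top',110+77/2.8,160+211/2.8,245),'cup',plane('top',110+200/2.8,160+307/2.8,75))
D=np.load('pics/top11.npy'); print(D[205:218:3,215:245:6])
st()
```

```text
top0 ((231.0, 213.0), (16.0, 38.0), 90.0)
[[ 23.8 208.8 170. ]
 [ 16.2  93.6 170. ]
 [-33.2  96.4 170. ]
 [-25.5 210.9 170. ]] ctr [ -4.7 152.4 170. ]
top11 ((231.0, 210.5), (21.0, 38.0), 90.0)
[[ 39.4 208.1 170. ]
 [ 31.8  92.7 170. ]
 [-33.2  96.4 170. ]
 [-25.5 210.9 170. ]] ctr [  3.1 152.  170. ]
side lid [[254, 171], [261, 196], [284, 194], [275, 169]] [[-24.3 208.6 170. ]
 [-31.6  87.  170. ]
 [ 27.   81.3 170. ]
 [ 34.8 204.7 170. ]]
flask cap [433.45692715 393.04186443 245.        ] cup [350.63417499 294.08248814  75.        ]
[[1568.4827 1572.5082 1569.7474 1569.3568 1571.5464]
 [   0.     1564.9479 1563.6041 1563.6813 1571.7352]
 [1572.1334 1561.6422 1562.6199 1571.6825 1572.2548]
 [1564.2091 1558.6664 1560.4984 1562.4672 1564.0991]
 [1563.4692 1560.1704 1570.6545 1563.4014 1564.557 ]]
t 8.73 pos [ 586.6 -262.3  192.6] c [  31.3 -250.1  192.6] F [ 0.2  0.3 -0.2] w 46.8 rotres [-0.004  0.004 -0.007]
```

Run:
```python
from h import *
st(); print(arm.get_obs()['qpos'].round(2)); plan([(c2w((-10,-200,230)),RT),(c2w((2,245,240)),RT)],-0.5,maxs=36)
```

```text
t 8.73 pos [ 586.6 -262.3  192.6] c [  31.3 -250.1  192.6] F [ 0.2  0.3 -0.2] w 46.8 rotres [-0.004  0.004 -0.007]
[ 0.6   0.68 -0.37  1.5   0.27  1.02  0.25]
[[-0.001, 0.001, -0.002, -1.38, -1.23, 1.68, -0.5], [-0.001, 0.001, -0.002, -1.38, -1.24, 1.68, -0.5], [-0.001, 0.001, -0.002, -1.38, -1.24, 1.67, -0.5], [0, 0.0, 0, 0.09, -0.08, 3.42, -0.5], [0, 0.0, 0, 0.09, -0.08, 3.42, -0.5]]
[[0, 0.0, 0, 0.09, -0.08, 3.42, -0.5], [0, 0.0, 0, 0.09, -0.08, 3.42, -0.5], [0, 0.0, 0, 0.09, -0.08, 3.42, -0.5], [0, 0.0, 0, 0.09, -0.08, 3.42, -0.5], [0, 0.0, 0, 0.09, -0.08, 3.42, -0.5]]
[[0, 0.0, 0, 0.09, -0.08, 3.42, -0.5], [0, 0.0, 0, 0.09, -0.08, 3.42, -0.5], [0, 0.0, 0, 0.09, -0.08, 3.42, -0.5], [0, 0.0, 0, 0.09, -0.08, 3.42, -0.5], [0, 0.0, 0, 0.09, -0.08, 3.42, -0.5]]
[[0, 0.0, 0, 0.09, -0.08, 3.42, -0.5]]
```

Request:
{"api": "play_rows", "payload": {"series": [[[0,0,0,-1.4,-1.2,1.0,-0.5],[0,0,0,-1.4,-1.2,1.5,-0.5],[0,0,0,-1.4,-1.2,1.7,-0.5],[0,0,0,0,-0.1,3.0,-0.5],[0,0,0,0,-0.1,3.4,-0.5]]]}}

```text
time: 9.15
tool_pos: [532.8, -168.2, 234.4]
ee_rot: [-1.575, -0.053, 0.058]
wrist_force: [0.6, 0.9, -0.1]
width: 21.1
```

Request:
{"api": "play_rows", "payload": {"series": [[[0,0,0,0.1,-0.1,3.4,-0.5],[0,0,0,0.1,-0.1,3.4,-0.5],[0,0,0,0.1,-0.1,3.4,-0.5],[0,0,0,0.1,-0.1,3.4,-0.5]]]}}

```text
time: 9.48
tool_pos: [524.6, -29.0, 239.8]
ee_rot: [-1.578, -0.05, 0.052]
wrist_force: [1.0, -0.5, -0.2]
width: 21.5
```

Run:
```python
from h import *
st(); print(arm.get_obs()['qpos'].round(2)); plan([(c2w((2,245,240)),RT)],-0.5,maxs=36)
```

```text
t 9.48 pos [524.6 -29.  239.8] c [-10.9 -12.4 239.8] F [ 1.  -0.5 -0.2] w 21.5 rotres [ 0.008 -0.019 -0.002]
[ 0.29  0.45 -0.41  1.78  0.23  0.95 -0.15]
[[0.001, -0.002, 0, 0.1, -0.03, 3.22, -0.5], [0.001, -0.002, 0, 0.11, -0.02, 3.22, -0.5], [0.001, -0.002, 0, 0.11, -0.02, 3.22, -0.5], [0.001, -0.002, 0, 0.12, -0.02, 3.22, -0.5], [0.001, -0.002, 0, 0.13, -0.02, 3.22, -0.5]]
[[0.001, -0.002, 0, 0.14, -0.01, 3.22, -0.5], [0.001, -0.002, 0, 0.15, -0.01, 3.22, -0.5], [0.001, -0.002, 0, 0.15, -0.01, 3.22, -0.5]]
```

Request:
{"api": "play_rows", "payload": {"series": [[[0.001,-0.004,0,0.2,0,3.2,-0.5],[0.001,-0.004,0,0.2,0,3.2,-0.5],[0.001,-0.004,0,0.2,0,3.2,-0.5],[0.001,-0.004,0,0.2,0,3.2,-0.5],[0.001,-0.004,0,0.2,0,3.2,-0.5]]]}}

```text
time: 9.9
tool_pos: [519.9, 139.5, 241.0]
ee_rot: [-1.573, -0.068, 0.067]
wrist_force: [0.7, -0.2, -0.3]
width: 21.2
```

Request:
{"api": "play_rows", "payload": {"series": [[[0,0,0,0.2,0,3.0,-0.5],[0,0,0,0.1,0,2.5,-0.5],[0,0,0,0,0,0.5,-0.5],[0,0,0,0,0,0,-0.5]]]}}

```text
time: 10.23
tool_pos: [513.6, 212.4, 242.2]
ee_rot: [-1.566, -0.081, 0.078]
wrist_force: [0.1, -0.9, -1.1]
width: 21.4
```

Run:
```python
from h import *
st(); print(arm.get_obs()['qpos'].round(2)); plan([(c2w((2,252,136)),RT)],-0.5,maxs=30)
save('side','side12'); p=cv2.imread('pics/side12.png')[90:300,180:380];cv2.imwrite('pics/s12c.png',cv2.resize(p,None,fx=2.8,fy=2.8))
```

```text
t 10.23 pos [513.6 212.4 242.2] c [ -1.7 229.1 242.2] F [ 0.1 -0.9 -1.1] w 21.4 rotres [-0.003  0.017  0.002]
[-0.14  0.5  -0.44  1.7   0.25  0.99 -0.57]
[[-0.001, 0.004, 0.0, 0.1, 2.66, 0.56, -0.5], [-0.001, 0.004, 0.0, 0.1, 2.66, 0.56, -0.5], [-0.001, 0.004, 0.0, 0.1, 2.66, 0.57, -0.5], [-0.001, 0.004, 0.0, 0.09, 2.66, 0.57, -0.5]]
```

View pics/s12c.png

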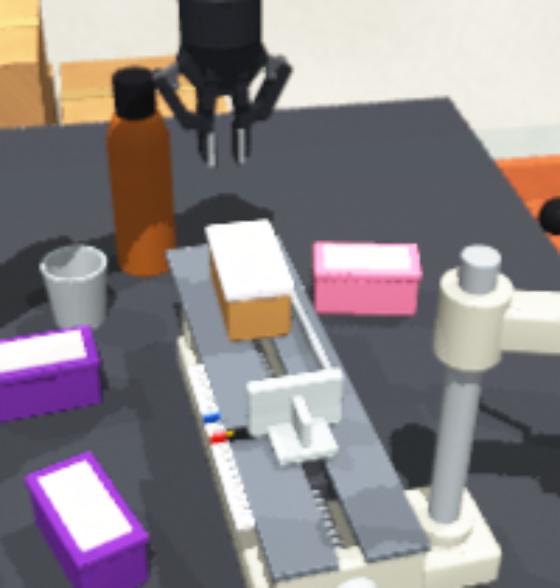

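Request:
{"api": "play_rows", "payload": {"series": [[[0,0.01,0,0.2,0.5,1.5,-0.5],[0,0.005,0,0.1,1.0,1.0,-0.5],[0,0,0,0,1.0,0.3,-0.5],[0,0,0,0,0,0,-0.5]]]}}

```text
time: 10.62
tool_pos: [516.1, 232.6, 216.7]
ee_rot: [-1.573, -0.061, 0.056]
wrist_force: [0.5, -0.2, -0.3]
width: 21.4
```

Run:
```python
from h import *
st(); plan([(c2w((2,252,136)),RT)],-0.5,maxs=25)
```

```text
t 10.62 pos [516.1 232.6 216.7] c [  2.5 249.  216.7] F [ 0.5 -0.2 -0.3] w 21.4 rotres [ 0.003 -0.009  0.003]
[[0.001, -0.002, 0.001, -0.02, 2.02, 0.08, -0.5], [0.001, -0.002, 0.001, -0.02, 2.02, 0.08, -0.5], [0.001, -0.002, 0.001, -0.02, 2.02, 0.08, -0.5], [0.001, -0.002, 0.001, -0.01, 2.02, 0.08, -0.5]]
```

Request:
{"api": "play_rows", "payload": {"series": [[[0,-0.004,0,0,1.8,0.1,-0.5],[0,-0.003,0,0,2.0,0.1,-0.5],[0,0,0,0,2.0,0.1,-0.5],[0,0,0,0,1.0,0,-0.5],[0,0,0,0,0,0,-0.5]]]}}

```text
time: 11.03
tool_pos: [519.8, 225.3, 147.4]
ee_rot: [-1.579, -0.06, 0.05]
wrist_force: [-0.2, -0.3, 0.9]
width: 21.6
```

Run:
```python
from h import *
st(); save('side','side13'); p=cv2.imread('pics/side13.png')[110:270,200:360];cv2.imwrite('pics/s13c.png',cv2.resize(p,None,fx=3.5,fy=3.5))
```

```text
t 11.03 pos [519.8 225.3 147.4] c [  5.6 241.3 147.4] F [-0.2 -0.3  0.9] w 21.6 rotres [ 0.009 -0.014  0.006]
```

View pics/s13c.png

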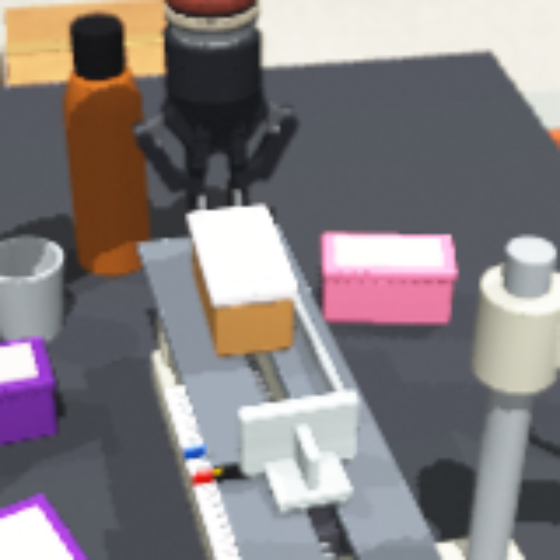

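The gripper is behind the pack and nothing touches. I'll lower to push height and start pushing.

Request:
{"api": "play_rows", "payload": {"series": [[[0.009,-0.014,0.006,-0.2,0.9,0,-0.5],[0,0,0,0,0.2,-0.5,-0.5],[0,0,0,0,0,-1.0,-0.5],[0,0,0,0,0,-1.0,-0.5]]]}}

```text
time: 11.42
tool_pos: [521.9, 201.3, 139.5]
ee_rot: [-1.564, -0.073, 0.063]
wrist_force: [-0.0, 2.7, -0.3]
width: 21.3
```

Run:
```python
from h import *
st()
```

```text
t 11.42 pos [521.9 201.3 139.5] c [  5.6 217.3 139.5] F [-0.   2.7 -0.3] w 21.3 rotres [-0.006  0.003  0.006]
```

Request:
{"api": "play_rows", "payload": {"series": [[[0,0,0,-0.1,0.1,-1.2,-0.5],[0,0,0,-0.1,0,-1.2,-0.5],[0,0,0,0,0,-1.2,-0.5],[0,0,0,0,0,-1.2,-0.5],[0,0,0,0,0,-1.0,-0.5]]]}}

```text
time: 11.83
tool_pos: [525.9, 139.0, 140.3]
ee_rot: [-1.559, -0.078, 0.06]
wrist_force: [-0.8, 2.1, -2.2]
width: 21.7
```

Run:
```python
from h import *
st()
```

```text
t 11.83 pos [525.9 139.  140.3] c [  4.4 154.9 140.3] F [-0.8  2.1 -2.2] w 21.7 rotres [-0.01   0.004  0.012]
```

Request:
{"api": "play_rows", "payload": {"series": [[[-0.005,0,0.006,-0.1,0.1,-0.9,-0.5],[-0.005,0,0.006,0,0,-0.7,-0.5],[0,0,0,0,0,-0.6,-0.5],[0,0,0,0,0,-0.3,-0.5]]]}}

```text
time: 12.17
tool_pos: [527.7, 108.5, 139.8]
ee_rot: [-1.571, -0.066, 0.066]
wrist_force: [-0.5, 2.5, -0.7]
width: 21.5
```

Run:
```python
from h import *
st(); save('side','side14'); p=cv2.imread('pics/side14.png')[110:270,200:360];cv2.imwrite('pics/s14c.png',cv2.resize(p,None,fx=3.5,fy=3.5))
```

```text
t 12.17 pos [527.7 108.5 139.8] c [  3.6 124.4 139.8] F [-0.5  2.5 -0.7] w 21.5 rotres [ 0.002 -0.    -0.   ]
```

View pics/s14c.png

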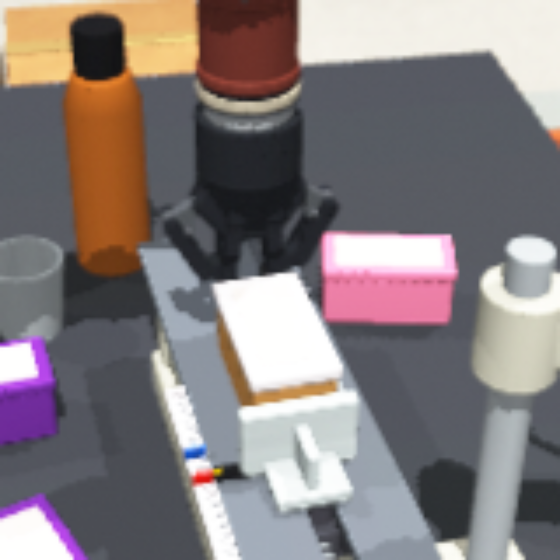

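The pack (crop 290,340) is square and near the stop. I'll make the final approach slowly.

Request:
{"api": "play_rows", "payload": {"series": [[[0,0,0,0,0,-0.4,-0.5],[0,0,0,0,0,-0.4,-0.5],[0,0,0,0,0,-0.3,-0.5]]]}}

```text
time: 12.47
tool_pos: [528.4, 98.3, 139.8]
ee_rot: [-1.57, -0.067, 0.068]
wrist_force: [-1.1, 1.7, -0.2]
width: 21.4
```

Request:
{"api": "play_rows", "payload": {"series": [[[0,0,0,0,0,-0.25,-0.5],[0,0,0,0,0,-0.2,-0.5]]]}}

```text
time: 12.63
tool_pos: [528.7, 94.0, 139.9]
ee_rot: [-1.569, -0.068, 0.068]
wrist_force: [-0.2, 3.4, -0.2]
width: 21.8
```

Run:
```python
from h import *
st()
```

```text
t 12.63 pos [528.7  94.  139.9] c [  3.4 109.8 139.9] F [-0.2  3.4 -0.2] w 21.8 rotres [-0.     0.003 -0.   ]
```

Request:
{"api": "play_rows", "payload": {"series": [[[0,0,0,0,0,-0.2,-0.5],[0,0,0,0,0,-0.2,-0.5]]]}}

```text
time: 12.8
tool_pos: [529.1, 90.7, 139.9]
ee_rot: [-1.568, -0.069, 0.069]
wrist_force: [-0.7, 5.4, -0.7]
width: 21.1
```

Request:
{"api": "play_rows", "payload": {"series": [[[0,0,0,0,0,-0.2,-0.5]]]}}

```text
time: 12.88
tool_pos: [529.2, 90.7, 140.1]
ee_rot: [-1.565, -0.07, 0.069]
wrist_force: [-0.1, 6.9, 1.2]
width: 21.3
```

Against the stop: position steady, force rising. I'll ramp towards 15 N.

Request:
{"api": "play_rows", "payload": {"series": [[[0,0,0,0,0,-0.3,-0.5],[0,0,0,0,0,-0.3,-0.5]]]}}

```text
time: 13.05
tool_pos: [529.2, 90.6, 140.7]
ee_rot: [-1.556, -0.074, 0.07]
wrist_force: [-0.1, 6.4, -0.5]
width: 20.9
```

Request:
{"api": "play_rows", "payload": {"series": [[[0,0,0,0,0,-0.5,-0.5],[0,0,0,0,0,-0.5,-0.5]]]}}

```text
time: 13.22
tool_pos: [529.4, 90.5, 141.6]
ee_rot: [-1.541, -0.079, 0.073]
wrist_force: [-1.3, 9.7, 0.4]
width: 21.3
```

Run:
```python
from h import *
st()
```

```text
t 13.22 pos [529.4  90.5 141.6] c [  3.8 106.3 141.6] F [-1.3  9.7  0.4] w 21.3 rotres [-0.028  0.014  0.005]
```

Request:
{"api": "play_rows", "payload": {"series": [[[-0.01,0,0,0,0.05,-0.65,-0.5],[-0.01,0,0,0,0.05,-0.65,-0.5]]]}}

```text
time: 13.38
tool_pos: [529.7, 90.4, 141.9]
ee_rot: [-1.542, -0.087, 0.075]
wrist_force: [-2.1, 12.5, -0.2]
width: 21.3
```

Run:
```python
from h import *
st()
```

```text
t 13.38 pos [529.7  90.4 141.9] c [  4.  106.1 141.9] F [-2.1 12.5 -0.2] w 21.3 rotres [-0.027  0.02   0.009]
```

Request:
{"api": "play_rows", "payload": {"series": [[[-0.012,0.008,0.003,0,0.05,-0.77,-0.5],[-0.012,0.008,0.003,0,0.05,-0.77,-0.5]]]}}

```text
time: 13.55
tool_pos: [529.7, 89.8, 142.2]
ee_rot: [-1.546, -0.08, 0.07]
wrist_force: [-3.2, 13.0, 0.3]
width: 21.3
```

Run:
```python
from h import *
st()
```

```text
t 13.55 pos [529.7  89.8 142.2] c [  4.1 105.5 142.2] F [-3.2 13.   0.3] w 21.3 rotres [-0.023  0.012  0.007]
```

Request:
{"api": "play_rows", "payload": {"series": [[[-0.012,0.006,0.003,-0.06,0.05,-0.85,-0.5],[-0.012,0.006,0.003,-0.06,0.05,-0.85,-0.5],[-0.012,0.006,0.003,-0.06,0.05,-0.85,-0.5]]]}}

```text
time: 13.8
tool_pos: [529.6, 89.3, 142.9]
ee_rot: [-1.548, -0.078, 0.068]
wrist_force: [-0.6, 14.8, -1.0]
width: 21.9
```

Run:
```python
from h import *
st()
```

```text
t 13.8 pos [529.6  89.3 142.9] c [  3.9 105.  142.9] F [-0.6 14.8 -1. ] w 21.9 rotres [-0.021  0.009  0.007]
```

About 15 N. I'll hold this for well over a second.

Request:
{"api": "play_rows", "payload": {"series": [[[-0.01,0.004,0.003,-0.03,0.08,-0.85,-0.5],[-0.01,0.004,0.003,-0.03,0.08,-0.85,-0.5],[-0.01,0.004,0.003,-0.03,0.08,-0.85,-0.5],[-0.01,0.004,0.003,-0.03,0.08,-0.85,-0.5]]]}}

```text
time: 14.13
tool_pos: [529.6, 89.7, 142.6]
ee_rot: [-1.541, -0.081, 0.073]
wrist_force: [-1.9, 14.5, 0.5]
width: 21.4
```

Request:
{"api": "play_rows", "payload": {"series": [[[-0.01,0.004,0.003,-0.03,0.08,-0.85,-0.5],[-0.01,0.004,0.003,-0.03,0.08,-0.85,-0.5],[-0.01,0.004,0.003,-0.03,0.08,-0.85,-0.5],[-0.01,0.004,0.003,-0.03,0.08,-0.85,-0.5]]]}}

```text
time: 14.47
tool_pos: [529.4, 90.2, 142.3]
ee_rot: [-1.534, -0.083, 0.079]
wrist_force: [-3.0, 14.4, 1.1]
width: 21.3
```

Run:
```python
from h import *
st()
```

```text
t 14.47 pos [529.4  90.2 142.3] c [  3.8 106.  142.3] F [-3.  14.4  1.1] w 21.3 rotres [-0.035  0.02   0.004]
```

Request:
{"api": "play_rows", "payload": {"series": [[[-0.013,0.007,0.003,-0.05,0.05,-0.86,-0.5],[-0.013,0.007,0.003,-0.05,0.05,-0.86,-0.5],[-0.013,0.007,0.003,-0.05,0.05,-0.86,-0.5],[-0.013,0.007,0.003,-0.05,0.05,-0.86,-0.5],[-0.013,0.007,0.003,-0.05,0.05,-0.86,-0.5]]]}}

```text
time: 14.88
tool_pos: [529.5, 89.4, 143.1]
ee_rot: [-1.541, -0.076, 0.071]
wrist_force: [-1.5, 15.0, -0.4]
width: 21.6
```

Request:
{"api": "play_rows", "payload": {"series": [[[-0.012,0.006,0.003,-0.05,0.05,-0.86,-0.5],[-0.012,0.006,0.003,-0.05,0.05,-0.86,-0.5],[-0.012,0.006,0.003,-0.05,0.05,-0.86,-0.5],[-0.012,0.006,0.003,-0.05,0.05,-0.86,-0.5],[-0.012,0.006,0.003,-0.05,0.05,-0.86,-0.5]]]}}

```text
time: 15.3
tool_pos: [529.5, 89.2, 143.7]
ee_rot: [-1.543, -0.075, 0.07]
wrist_force: [-1.3, 14.4, -0.7]
width: 21.3
```

Run:
```python
from h import *
st()
```

```text
t 15.3 pos [529.5  89.2 143.7] c [  3.8 105.  143.7] F [-1.3 14.4 -0.7] w 21.3 rotres [-0.026  0.009  0.004]
```

Held about 1.75 s at 14.4 to 15.0 N, steady. I'll ease off and back away straight.

Request:
{"api": "play_rows", "payload": {"series": [[[0,0,0,0,0,-0.4,-0.5],[0,0,0,0,0,0,-0.5],[0,0,0,0,0,0.5,-0.5],[0,0,0,0,0,1.0,-0.5],[0,0,0,0,0,2.0,-0.5]]]}}

```text
time: 15.72
tool_pos: [525.9, 120.1, 144.0]
ee_rot: [-1.544, -0.071, 0.07]
wrist_force: [-0.8, 0.4, 0.0]
width: 21.0
```

Run:
```python
from h import *
st()
```

```text
t 15.72 pos [525.9 120.1 144. ] c [  2.8 136.  144. ] F [-0.8  0.4  0. ] w 21.0 rotres [-0.026  0.006  0.002]
```

Request:
{"api": "play_rows", "payload": {"series": [[[-0.02,0,0,0,0,2.5,-0.5],[0,0,0,0,-1.0,2.5,-0.5],[0,0,0,0,-3.0,2.0,-0.5],[0,0,0,0,-3.0,1.0,-0.5],[0,0,0,0,-2.0,0,-0.5]]]}}

```text
time: 16.13
tool_pos: [515.4, 201.6, 232.4]
ee_rot: [-1.575, -0.061, 0.077]
wrist_force: [-0.5, -0.1, 0.4]
width: 21.2
```

Run:
```python
from h import *
st(); save('top','top15'); ptr('top15'); save('side','side15')
a=cv2.imread('pics/top15.png')[:,:,::-1]
for v in range(227,236): print(v,' '.join('%3d,%3d,%3d'%tuple(a[v,u]) for u in range(289,297)))
b=a.sum(2)//3
for v in range(196,223): print(v,b[v,284:296])
for n in('side','top'):
  p=cv2.imread(f'pics/{n}15.png'); a=p[150:340,180:380] if n=='side' else p[160:290,110:390]
  cv2.imwrite(f'pics/{n}15c.png',cv2.resize(a,None,fx=2.8,fy=2.8,interpolation=cv2.INTER_CUBIC))
```

```text
t 16.13 pos [515.4 201.6 232.4] c [ -0.9 218.2 232.4] F [-0.5 -0.1  0.4] w 21.2 rotres [ 0.005  0.004 -0.011]
top15 {'red': (np.float64(292.33549083063645), np.float64(233.4908306364617)), 'yel': (np.float64(291.9826086956522), np.float64(229.76521739130436))} red c [-72.13 -31.16 116.5 ] yel c [-60.31 -30.91 116.5 ] yel-red y 0.25
227 140,151,159  62, 60, 66  35, 39, 39  35, 35, 38  40, 40, 41  89, 96,101 134,146,150 142,150,157
228 139,150,157  56, 59, 64  33, 34, 34  67, 60, 38  37, 38, 45  91,100,103 134,143,152 141,153,159
229 141,152,160  61, 66, 69  47, 51, 40 141,129, 32  32, 38, 45  84, 91, 95 136,147,153 139,149,157
230 167,173,181  92, 95,103  88, 76, 67 248,178, 75 136, 68, 71 120,127,130 196,204,207 229,232,233
231 250,252,253 136,139,141 154,135,132 255,167,123 253,135,134 225,230,230 244,244,245 255,255,255
232 255,255,255 222,226,228 193,179,180 255,107,103 255,155,152 255,255,255 237,236,236 239,236,237
233 255,255,255 255,255,255 189,176,176 255, 45, 40 255,150,149 254,255,255 239,240,241 251,251,251
234 255,255,255 255,255,255 208,203,203 248, 34, 28 255,144,143 25
[... 891 characters left out ...]
10 [253 254 254 254 254 251 252 252 252 253 241 253]
211 [253 253 254 254 255 255 250 252 253 255 230 226]
212 [253 253 254 254 255 255 244 253 253 255 120 128]
213 [253 253 254 254 255 255 215 254 253 255 180 206]
214 [253 254 254 254 255 255 208 254 253 255 210 238]
215 [254 255 254 255 255 255 190 255 253 254 232 234]
216 [255 255 255 255 255 255 156 255 253 254 225 233]
217 [255 255 255 255 255 255 148 255 254 253 215 234]
218 [192 143 128 116 107  85 132 255 254 253 236 239]
219 [ 78  73  71  72  75  77 137 255 254 254 228 220]
220 [ 85  84  83  84  82  81 137 255 254 254 213  84]
221 [ 85  91  86  86  84  84 126 255 255 255 240 133]
222 [ 87  88  85  85  85  81 126 255 251 226 182 140]
```

View pics/side15c.png

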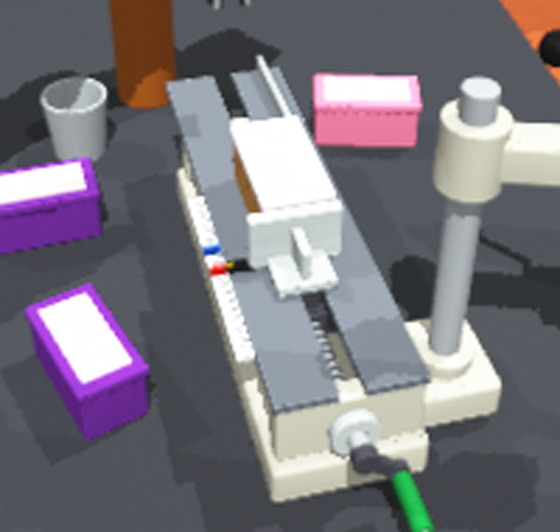

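View pics/top15c.png

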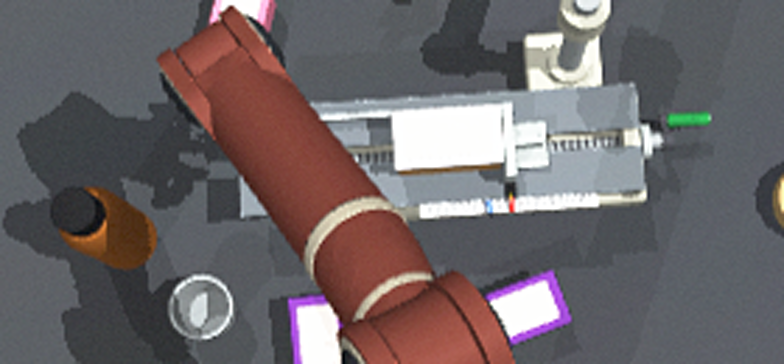

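Run:
```python
from h import *
for n in [(290.0,215.0),(289.0,201.0)]:
    print('front edge y-6 =',w2c(plane('top',*n,164))[1]-6)
print('clip',w2c(plane('top',292.48,233.3,118))[1])
# initial pack front edge now
st()
```

```text
front edge y-6 = -32.10817758629001
front edge y-6 = -32.17822096502668
clip -31.586511516098174
t 16.23 pos [517.4 200.6 234. ] c [  1.1 216.9 234. ] F [-0.2  0.1 -0.3] w 21.2 rotres [ 0.005  0.001 -0.005]
```

The plate-front check puts the pointer 0.5 mm behind the line and the pointer pixels put it 0 to 0.3 mm ahead, so it is on the line within measurement. The arm is clear of everything, so I'm handing in.

```bash
python3 -c "
from bench import arm
print(arm.close_job())"
```

```text
the job is handed in; nothing more can be done
None
```

The stop is reset to the red clip and the sample pack stands against it. I handed the job in at about 16 s, with the arm clear of everything.

**What I did:** I wound the crank back until the pointer was about 9 mm behind the red line. I then came forward through the slack and stopped on the line, never reversing after that. I pushed the pack up to the stop, held it for about 1.75 s at 14.4 to 15.0 N by the readings at each step, then eased off and backed away.

**Last checks:**
- **Pointer on the line:** two readings from the top camera disagree slightly. The pointer itself reads 0 to 0.3 mm ahead of the line, and the stop's front edge reads about 0.5 mm behind. I take it as on the line, to about half a millimetre.
- **Side camera:** it could not settle the difference, because the clip's height is not known well enough.
- **Stop under the push:** the pointer's position in the picture was the same before and after, so I saw no sign that the stop gave way.
- **Pack:** it looks square, with no visible gap to the stop.
- **Bystanders:** the flask and cup look unmoved. The tape was only partly in my last enlarged picture, so I did not check it closely, but the arm never worked near it.

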